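# Take a plate's length with the pocket tape and lock it

## Task

Take the length of the screwed-down plate on the pocket tape: hook the tape's end over the plate's edge nearest the robot, back away against the spring and let the case come down flat on the bench, snug against the opposite edge. Let go, press the red thumb lock fully home, then lift the tape off and stand it on the bench clear of the plate with the blade still out at that length. Don't lean hard on the plate or the lock, never let the blade snap back, and leave the other things alone.

Things in the scene. Friction and masses are not known exactly. Their poses are not given: they have to be found in the camera images.
- plate: Bare grey metal plate, 100 (its x) by 64 (its y) by 8 mm thick, screwed to the bench with flush screws; it cannot move. Origin at the centre of its underside, on the bench top; x runs along the length to be measured, from the edge nearest the robot (x = -50 mm) to the opposite, far edge (x = +50 mm); z up.
- plate_near_edge (a point): Middle of the plate's top edge nearest the robot, 8 mm above the bench, where the hook goes. Axes as the plate's.
- plate_far_edge (a point): Middle of the plate's opposite top edge, 8 mm above the bench, where the case's foot ends up. Axes as the plate's.
- tape: Yellow and black pocket tape measure, loose, 0.3 to 0.5 kg, standing on its flat foot. Origin on its underside; x is the way the blade comes out, y across, z up. Case 36 mm wide, 60 mm high; its foot spans x = -42 to +30 mm. The black nose above the foot reaches to x = +46 mm, its underside 11.5 mm up. The stiff, straight blade, 19 mm wide, leaves the nose with its underside 9 mm up.
- tape_grip (a point): Centre of the case, 30 mm above the tape's underside and 6 mm behind its origin, where to hold it across its 36 mm width (the lock's top is 39 mm above this point). Axes as the tape's.
- tape_face (a point): Middle of the foot's upright front face, below the blade: 30 mm ahead of the tape's origin, 4 mm above its underside. This face bears against the plate's far edge when the tape is seated. Axes as the tape's.
- hook (a point): Inner corner of the steel hook at the blade's end (hook's inner face, blade's underside); axes as the tape's. The hook, 2.5 mm thick, 19 mm wide, hangs 7 mm below the blade. Blade in, it lies 64 mm ahead of the tape's origin, 34 mm ahead of the foot's face; so the case, over the plate then, must be held nose-down 15 degrees or more (20 is easy) for its foot to clear the plate while the hook bites under the edge.
- blade (a joint): How far the blade is drawn out, m: 0 fully in, 0.080 the stop. A spring pulls it in with 2.4 N when in, 3.2 N at 66 mm out. Seated on the plate with the hook on the near edge it reads 0.066.
- lock_top (a point): Middle of the top of the red thumb lock (17 by 16 mm), 20 mm ahead of the tape's origin and 69 mm above its underside when up (9 mm above the case's top). Axes as the tape's.
- lock (a joint): How far the thumb lock is pressed down, m: 0 up (blade free), 0.0045 the stop (blade locked). It stays where it is put. It moves at about 8 N; from 2.5 mm on it presses a brake shoe on the blade and stiffens by 4 N per mm, so fully home takes about 16 N (over 25 N would harm it); short of about 4 mm the brake may slip.
- spanner: Combination spanner lying on the bench, 179 mm long; a bystander. Origin at its middle, on the bench.
- die: Crimp die segment standing on the bench, 37x36x56 mm; a bystander. Origin at its foot.
- tape_roll: Roll of black adhesive tape lying on the bench, 62 mm across, 19 mm high; a bystander. Origin at its foot.
- offcut: Timber offcut, 99x124x36 mm, lying on the bench; a bystander. Origin at the centre of its underside.

How it is judged (in metres and radians):
On the way, in this order (a step that is already met when the one before it is completed fails the run):
1. the hook is caught on the plate's near edge and the blade is drawn out against its spring by at least 30 mm (distance between hook and plate_near_edge below 0.025 m and value of joint blade above 0.03 m and contact force between tape and plate above 1 N), for 0.2 s.
2. the tape stands flat on the bench, let go, its foot's face within 2.5 mm of the plate's far edge and the hook on the near edge (x of tape_face in the frame of plate between 0.0485 and 0.0525 m and y of tape_face in the frame of plate between -0.022 and 0.022 m and x of hook in the frame of plate between -0.053 and -0.0475 m and y of hook in the frame of plate between -0.022 and 0.022 m and angle between tape_grip's own z axis and vertical below 0.06 rad and height (world z) of tape_face below 0.007 m and contact force between the fingers and tape below 0.2 N and value of joint lock below 0.003 m), for 0.2 s.
3. the thumb lock is pressed home while the tape is still seated so (x of tape_face in the frame of plate between 0.0485 and 0.0525 m and y of tape_face in the frame of plate between -0.022 and 0.022 m and x of hook in the frame of plate between -0.053 and -0.0475 m and y of hook in the frame of plate between -0.022 and 0.022 m and angle between tape_grip's own z axis and vertical below 0.06 rad and height (world z) of tape_face below 0.007 m and value of joint lock above 0.004 m), for 0.1 s.
At the end, for the whole second after the job is handed in: the tape stands upright and still on the bench, not touching the plate and with its hook over 30 mm from the plate's near edge, lock still home, blade still out at the plate's length (63.5 to 68 mm on the blade joint) (value of joint blade between 0.0635 and 0.068 m and value of joint lock above 0.0039 m and angle between tape_grip's own z axis and vertical below 0.08 rad and height (world z) of tape_face below 0.008 m and linear speed of tape below 0.02 m/s and contact force between tape and plate below 0.05 N and horizontal distance between hook and plate_near_edge above 0.03 m).
It fails at once if the blade or its hook bears on the plate with over 15 N (contact force between blade and plate above 15 N).
It fails at once if the thumb lock is pressed with over 25 N (contact force between lock and the fingers above 25 N).
It fails at once if the blade snaps back into the case (faster than 0.4 m/s) (velocity of joint blade below -0.4 m/s).
It fails at once if a bystander (spanner, die, tape roll, offcut) is moved by over 20 mm (distance of any of spanner, die, tape_roll, offcut from where it was at the start of the episode above 0.02 m).
It also fails if it takes over 58 s, if anything falls off the work surface, if the arm or the gripper's body presses on something with over 40 N, if the wrist force passes 120 N, or if a joint passes its speed limit or range.

## Robot

A 7-joint arm with a two-finger parallel gripper is mounted at the origin on a cart in front of the work surface, level with it; the furniture and walls round the work are solid. World frame = base frame: x ahead of the robot, y to its left, z up, the work surface at z = 0. Lengths are in mm, angles in degrees, forces in N, time in s.
With the tool pointing down it reaches from about 400 to 875 mm from the base axis. Payload 4.4 kg.
Tool frame: the origin (TCP) lies between the finger pads; the fingertips stand 17 mm ahead of it and the grasp point (between the pads) lies 2 mm behind it; z points along the fingers, y is the line along which they close (so a half turn about z gives the same grasp; the last joint's range is limited). The gripper opens to 85 mm and grips with 20 to 120 N. Pads are 22 mm wide; open, the fingers measure 114 mm over their backs; the gripper's body (76 mm by 85 mm) begins 54 mm behind the grasp point. The pads swing forward as they close: fully open they stand 13 mm farther back than shut.
Start: joints at [-76.192, 36.005, 2.206, 86.941, -1.547, 57.084, -1.146], TCP at [196.283, 619.67, 248.313] pointing down, gripper open.
Joint ranges: [-175.42, 175.42], [-21.48, 121.26], [-71.46, 75.88], [10.55, 141.38], [-63.04, 243.04], [13.31, 113.54], [-168.57, 168.57]. Speed limits (degrees/s): [147.25, 147.25, 180, 180, 180, 180, 180].

## Interface

Orientations are given as [roll, pitch, yaw] about the fixed x, y, z axes, in that order (R = Rz(yaw) Ry(pitch) Rx(roll)).
In Python, from bench import manip, optics, hand_in, recognise, place_of gives the robot as it stands. The module is installed in compiled form; this text tells all that it offers.
- The arm moves only by the tool jog_arm, never from a script. Its argument "rows" is a list of rows, each a list of 6 numbers: the shift along the tool's x, y, z in m, then the turn, a rotation vector about the tool's x, y, z in degrees. In form: [[tx, ty, tz, ax, ay, az], ...]. A call has 1 to 8 rows; each row shifts and turns the commanded pose from where the row before left it, along the tool's axes as they then stand; what a row does not reach is not made up. A row lasts 1/12 s, in which the tool goes at most 41.7 mm and 7.16 degrees, less where a joint would pass 70% of its speed; a pose out of reach is approached as far as the arm can. A call with a gripper value outside its range is refused whole. "claw" is the finger opening in m, from 0 to 0.0854, set as the call begins (left out, the last holds). The fingers move at their own pace and stop on an object; the grip force is fixed at half the most. Time passes only in rows, so rows that do not move let the fingers close. It gives the time, the measured TCP pose, the force, the opening and the grip force at its end, in the units of the state.
- manip.sense(): the state, without advancing time (a new reading comes with each control period).
- optics.camera(name): name is "scene" or "top" or "wrist"; returns a dict with "color" (384x512x3 uint8, red, green, blue), "fx", "fy", "cx", "cy" (pixels), "R" (3x3) and "t" (3): a world point X has camera coordinates R X + t. Camera axes: x right, y down, z forward; pixel columns grow to the right and rows downward; lengths in mm; the calibration is good to about 2 mm. The wrist camera is an equidistant fisheye: a pixel r from the principal point sees the ray r / f radians off the axis. A picture is of the moment at which its call begins. There is no depth.
- hand_in(): hands the job in; it is judged then, once.
Trained networks look in the newest picture that a camera, given by its name, has taken for a name from the list of things; names that differ only in an ending like _2 or _b are one class to them, and where a whole thing is asked for, a point or a joint stands for the part that bears it (a point fixed in the world has none). Each returns a list of dicts, best first, with "confidence" (0 to 1); they miss things now and then, are a little off and sometimes report something else, mostly with a low value. They report only what shows in the picture. A call takes as long as a camera call.
- recognise(thing, camera): "at" ([x, y, z] in mm, in the coordinates of the camera as it stood for that picture, good to about 4 mm: the middle of the surface that is visible of it).
- place_of(thing, camera): "at" ([x, y, z] in mm, in the coordinates of the camera as it stood for that picture, good to about 4 mm: a listed point, or the origin of a listed thing).
The state is a dict: "t": time; "joint_positions": joint angles; "dq": joint speeds; "joint_torque": joint torques, N m; "tcp_pos": TCP position; "tool_rot": TCP orientation; "ft_force": force on the tool from outside, world axes, zero at the start; "ft_torque": the same for the moment, N m; "grip_width": finger opening in mm; "finger_force": force on a finger pad.
Only numpy, scipy, OpenCV 4.12 (cv2) and the standard library are available. Lean on these libraries where they do the work, as an engineer would, in place of code of your own. Each camera call takes 0.05 s, during which the arm holds its last target. There are 200 camera calls.

## Working session

There is one attempt and no reset: what is moved stays moved. The work goes in short steps, Python scripts to look and compute and a tool call to move; the robot and the scene stay as the last step left them, time stands still between calls to the robot, and variables do not carry over. Pictures are saved under pics/ and viewed, at most 10 in all, crops included, and the job is handed in when it is done.

Besides the shell and the picture viewer there is one more tool, called after "Call:" in YAML: its name, and indented under it one key for each argument. jog_arm: Moves the arm, as the interface text tells. Its arguments: {"type":"object","properties":{"rows":{"type":"array"},"claw":{"type":"number"}},"required":["rows"]}

```bash
mkdir -p pics
cat > h.py <<'E'
from bench import manip, optics, hand_in, recognise, place_of
import numpy as np, cv2
np.set_printoptions(precision=1,suppress=True)
def snap(name,save=None):
    c=optics.camera(name)
    if save: cv2.imwrite(f'pics/{save}.png',c['color'][:,:,::-1])
    return c
def find(c,name,thing,f=place_of):
    R=np.array(c['R']);t=np.array(c['t'])
    return [(round(d['confidence'],2),R.T@(np.array(d['at'])-t)) for d in f(thing,name)[:2]]
def proj(c,X):
    p=np.array(c['R'])@np.array(X)+np.array(c['t']); return np.array([c['fx']*p[0]/p[2]+c['cx'],c['fy']*p[1]/p[2]+c['cy']])
E
python3 - <<'E'
from h import *
s=manip.sense(); print(s['t'],s['tcp_pos'],s['tool_rot'],s['grip_width'],s['ft_force'])
for n in ['scene','top']:
    c=snap(n,n+'0'); print(n, 'campos',-np.array(c['R']).T@np.array(c['t']))
    for th in ['plate','plate_near_edge','plate_far_edge','tape','tape_grip','tape_face','hook','lock_top','spanner','die','tape_roll','offcut']:
        print(th,find(c,n,th))
a=cv2.imread('pics/scene0.png');b=cv2.imread('pics/top0.png');cv2.imwrite('pics/both0.png',cv2.resize(np.vstack([a,b]),(448*1,600*1)) if 0 else cv2.resize(np.hstack([a,b]),(800,300)))
E
```

```text
0.0 [196.1 619.1 247.4] [-179.9    0.   162.4] 85.5562114996204 [-0.5 -0.   0. ]
scene campos [158.5 486.7 633.5]
plate [(0.7, array([521.9, 144.4,   1.8]))]
plate_near_edge [(0.9, array([478.4, 170.3,   9.7]))]
plate_far_edge [(0.57, array([637.4,  24.9,  72.1])), (0.56, array([566.2, 121.7,  11. ]))]
tape [(0.8, array([658.6,  20.8,  -1.5])), (0.6, array([567.6, 121.3,  11.1]))]
tape_grip [(0.85, array([664.3,  22.1,  34.2]))]
tape_face [(0.83, array([628.9,  24.9,   7.2]))]
hook [(0.59, array([592.3,  38.2,   9.6])), (0.34, array([522.3, 146.8,   1. ]))]
lock_top [(0.47, array([638.8,  23.6,  72.8]))]
spanner [(0.52, array([638.6, 128.4,  -1.2])), (0.51, array([777.5,  45.1,   6.9]))]
die [(0.53, array([778.9, -18. ,  -5.1])), (0.22, array([ 610.4, -126.1,    1.4]))]
tape_roll [(0.59, array([779.2,  47.1,   3.4])), (0.16, array([565.3, 120.4,   8.5]))]
offcut [(0.82, array([ 612.2, -129.3,   -0.2]))]
top campos [ 545.    35.1 1056.4]
plate [(0.72, array([527.6, 148.7,  -0.9])), (0.63, array([664.2,  23. ,  29.3]))]
plate_near_edge [(0.73, array([480. , 170.5,   9.4]))]
plate_far_edge [(0.85, array([566.7, 125.9,   5.5]))]
tape [(0.71, array([657.4,  22.6,  -0. ])), (0.47, array([642.5, 131.9,  -0.2]))]
tape_grip [(0.79, array([663.3,  19.2,  27.6]))]
tape_face [(0.85, array([631.6,  29.8,   3.1]))]
hook [(0.5, array([595.7,  35.4,   7. ]))]
lock_top [(0.67, array([ 611. , -124.1,    2.2])), (0.59, array([636.1,  29. ,  73.9]))]
spanner [(0.62, array([642.1, 134.9,   1.1])), (0.29, array([ 609.9, -123.9,    4.2]))]
die [(0.53, array([772.4, -13.6,   0.8])), (0.37, array([476.7, 173. ,  16.4]))]
tape_roll [(0.72, array([779.5,  41.9,   1.9]))]
offcut [(0.69, array([ 614. , -122.5,    1.9]))]
```

View pics/top0.png

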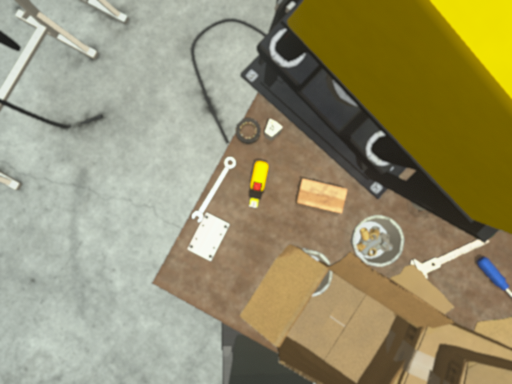

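View pics/scene0.png

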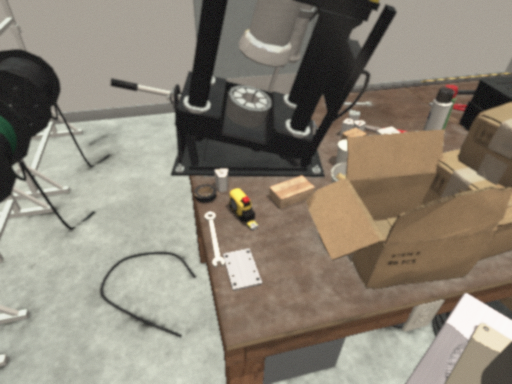

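The plate is at px (208,237) in the top view with the spanner's ring end close to its far-left corner (197,217). The tape is at (258,180) with its nose toward the robot. Next I move over them for a wrist view.

```bash
cat >> h.py <<'E'
from scipy.spatial.transform import Rotation as Ro
def T0():
    s=manip.sense(); return np.array(s['tcp_pos']),Ro.from_euler('xyz',s['tool_rot'],degrees=True)
def plan(p1,r1,start=None,vmax=40.,wmax=7.):
    """rows from start (pos mm, Rotation) to p1, r1"""
    p0,r0=start if start else T0()
    if not isinstance(r1,Ro): r1=Ro.from_euler('xyz',r1,degrees=True)
    p1=np.array(p1,float); w=(r0.inv()*r1).as_rotvec(degrees=True)
    n=int(max(1,np.ceil(np.linalg.norm(p1-p0)/vmax),np.ceil(np.linalg.norm(w)/wmax)))
    rows=[]
    for k in range(n):
        r=r0*Ro.from_rotvec(w*k/n,degrees=True)
        rows.append([round(float(x),4) for x in r.inv().apply((p1-p0)/n)/1000]+[round(float(x),2)+0.0 for x in w/n])
    for i in range(0,n,8): print(str(rows[i:i+8]).replace(' ',''))
    return p1,r1
def st():
    s=manip.sense(); print('t',round(s['t'],2),np.array(s['tcp_pos']),np.array(s['tool_rot']),'w',round(s['grip_width'],1),'F',np.array(s['ft_force']),'ff',s['finger_force'])
E
python3 - <<'E'
from h import *
plan([590,90,300],[180,0,167])
E
```

```text
[[-0.0315,-0.0227,-0.003,0.0,0.0,-0.27],[-0.0314,-0.0229,-0.003,0.0,0.0,-0.27],[-0.0313,-0.023,-0.003,0.0,0.0,-0.27],[-0.0312,-0.0231,-0.003,0.0,0.0,-0.27],[-0.0311,-0.0233,-0.003,0.0,0.0,-0.27],[-0.0309,-0.0234,-0.003,0.0,0.0,-0.27],[-0.0308,-0.0236,-0.003,0.0,0.0,-0.27],[-0.0307,-0.0237,-0.003,0.0,0.0,-0.27]]
[[-0.0306,-0.0239,-0.003,0.0,0.0,-0.27],[-0.0305,-0.024,-0.003,0.0,0.0,-0.27],[-0.0304,-0.0242,-0.003,0.0,0.0,-0.27],[-0.0303,-0.0243,-0.003,0.0,0.0,-0.27],[-0.0302,-0.0244,-0.003,0.0,0.0,-0.27],[-0.03,-0.0246,-0.003,0.0,0.0,-0.27],[-0.0299,-0.0247,-0.003,0.0,0.0,-0.27],[-0.0298,-0.0249,-0.003,0.0,0.0,-0.27]]
[[-0.0297,-0.025,-0.003,0.0,0.0,-0.27]]
```

Call:
jog_arm:
  rows:
    - [-0.0315, -0.0227, -0.003, 0, 0, -0.27]
    - [-0.0314, -0.0229, -0.003, 0, 0, -0.27]
    - [-0.0313, -0.023, -0.003, 0, 0, -0.27]
    - [-0.0312, -0.0231, -0.003, 0, 0, -0.27]
    - [-0.0311, -0.0233, -0.003, 0, 0, -0.27]
    - [-0.0309, -0.0234, -0.003, 0, 0, -0.27]
    - [-0.0308, -0.0236, -0.003, 0, 0, -0.27]
    - [-0.0307, -0.0237, -0.003, 0, 0, -0.27]

```text
t: 1.97
tcp_pos: [382.5, 368.9, 272.7]
tool_rot: [180.0, 0.0, 164.6]
ft_force: [0.2, 0.5, 0.5]
grip_width: 85.5
finger_force: 0.0
```

Call:
jog_arm:
  rows:
    - [-0.0306, -0.0239, -0.003, 0, 0, -0.27]
    - [-0.0305, -0.024, -0.003, 0, 0, -0.27]
    - [-0.0304, -0.0242, -0.003, 0, 0, -0.27]
    - [-0.0303, -0.0243, -0.003, 0, 0, -0.27]
    - [-0.0302, -0.0244, -0.003, 0, 0, -0.27]
    - [-0.03, -0.0246, -0.003, 0, 0, -0.27]
    - [-0.0299, -0.0247, -0.003, 0, 0, -0.27]
    - [-0.0298, -0.0249, -0.003, 0, 0, -0.27]
  claw: 0.06

```text
t: 2.63
tcp_pos: [567.8, 119.5, 296.7]
tool_rot: [180.0, 0.0, 166.8]
ft_force: [0.5, 0.5, 0.3]
grip_width: 60.0
finger_force: 0.0
```

Call:
jog_arm:
  rows:
    - [-0.0297, -0.025, -0.003, 0, 0, -0.27]
    - [0, 0, 0, 0, 0, 0]

```text
t: 2.8
tcp_pos: [594.8, 80.0, 300.0]
tool_rot: [-179.7, 0.4, 166.3]
ft_force: [1.0, -1.1, 0.4]
grip_width: 60.3
finger_force: 0.0
```

Run:
```python
from h import *
st()
c=snap('wrist','w1'); print('campos',-np.array(c['R']).T@np.array(c['t']),c['fx'],c['cx'],c['cy']); print(np.array(c['R']))
for th in ['plate','plate_near_edge','plate_far_edge','tape','tape_grip','tape_face','hook','lock_top','spanner','die','tape_roll']:
    print(th,find(c,'wrist',th))
cv2.imwrite('pics/w1b.png',cv2.resize(cv2.imread('pics/w1.png'),(800,600),interpolation=cv2.INTER_CUBIC))
```

```text
t 2.8 [594.8  80.  300. ] [-179.7    0.4  166.3] w 60.3 F [ 1.  -1.1  0.4] ff 0.0
campos [519.3  98.9 424.7] 297.3186396354542 254.99737955300168 194.5469655548174
[[ 0.2  1.  -0. ]
 [ 0.9 -0.2  0.3]
 [ 0.3 -0.1 -1. ]]
plate [(0.72, array([522.3, 147.6,   0.7]))]
plate_near_edge [(0.91, array([476.6, 169.8,  11. ]))]
plate_far_edge [(0.62, array([566. , 123.9,   8.2])), (0.17, array([782.8,  42.3,  -2.7]))]
tape [(0.61, array([655.2,  22. ,  -1.2]))]
tape_grip [(0.85, array([660.3,  17.5,  26.8]))]
tape_face [(0.59, array([625.5,  33.6,   6.4]))]
hook [(0.47, array([590.6,  37.5,   7.7]))]
lock_top [(0.67, array([661.7,  19. ,  28.5])), (0.66, array([635.9,  27.1,  66.9]))]
spanner [(0.57, array([635.1, 131.7,   1.2])), (0.22, array([477.9, 170.4,   9. ]))]
die [(0.86, array([774.8, -14.6,  -0.6]))]
tape_roll [(0.94, array([780.7,  44.6,   0.4])), (0.35, array([655.9,  23.5,   0.7]))]
```

View pics/w1b.png

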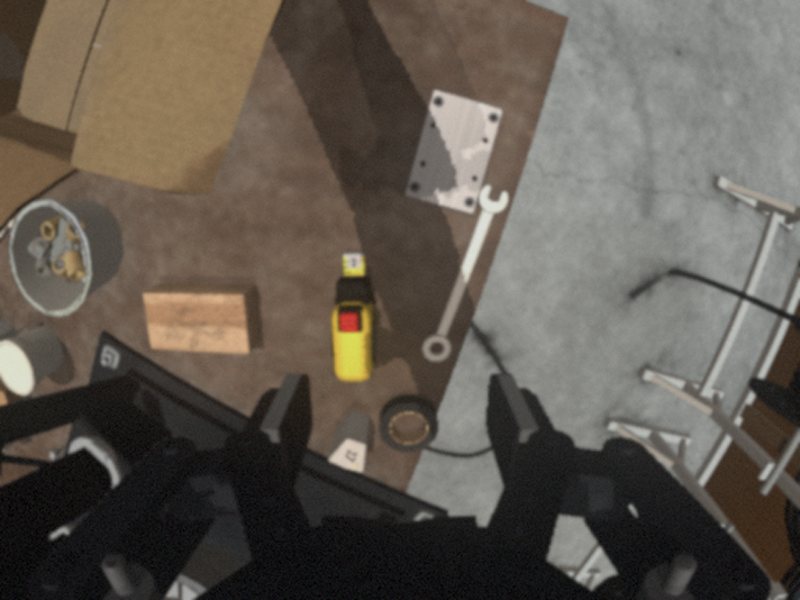

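The plate is at about (522,147) heading -28°. The spanner runs along its +y side, with its jaw by the corner at px (490,200). The tape heads 166°, with its grip at about (662,20). I'll seat it about 10 mm to the plate's -y side so the fingers clear the spanner.

Run:
```python
from h import *
a=plan([662.4,20.2,110],[180,0,166]); plan([662.4,20.2,31],[180,0,166],a,vmax=20)
```

```text
[[-0.0144,-0.0087,0.0316,0.0,0.0,0.18],[-0.0144,-0.0087,0.0316,0.0,0.0,0.18],[-0.0145,-0.0087,0.0316,0.0,0.0,0.18],[-0.0145,-0.0086,0.0316,0.0,0.0,0.18],[-0.0145,-0.0086,0.0316,0.0,0.0,0.18],[-0.0145,-0.0085,0.0316,0.0,0.0,0.18]]
[[0.0,-0.0,0.0198,0.0,0.0,0.0],[0.0,-0.0,0.0198,0.0,0.0,0.0],[0.0,-0.0,0.0198,0.0,0.0,0.0],[0.0,-0.0,0.0198,0.0,0.0,0.0]]
```

Call:
jog_arm:
  rows:
    - [-0.0144, -0.0087, 0.0316, 0, 0, 0.15]
    - [-0.0144, -0.0087, 0.0316, 0, 0, 0.15]
    - [-0.0145, -0.0087, 0.0316, 0, 0, 0.15]
    - [-0.0145, -0.0086, 0.0316, 0, 0, 0.1]
    - [-0.0145, -0.0086, 0.0316, 0, 0, 0.1]
    - [-0.0145, -0.0085, 0.0316, 0, 0, 0.1]
    - [0, 0, 0, 0, 0, 0]
    - [0, 0, 0, 0, 0, 0]

```text
t: 4.07
tcp_pos: [661.3, 18.8, 107.5]
tool_rot: [-179.9, -0.2, 166.2]
ft_force: [-0.2, 1.1, 0.8]
grip_width: 59.9
finger_force: 0.0
```

Run:
```python
from h import *
st()
c=snap('wrist','w2')
for th in ['tape','tape_grip','tape_face','hook','lock_top']:
    print(th,find(c,'wrist',th))
```

```text
t 4.07 [661.3  18.8 107.5] [-179.9   -0.2  166.2] w 59.9 F [-0.2  1.1  0.8] ff 0.0
tape [(0.77, array([655.8,  22.2,  -3.6]))]
tape_grip [(0.64, array([660. ,  16.9,  29.3])), (0.37, array([656.7,  22.7,   0.7]))]
tape_face []
hook [(0.74, array([593.3,  36.8,   5.7]))]
lock_top [(0.87, array([636.3,  26.3,  66.8]))]
```

View pics/w2.png

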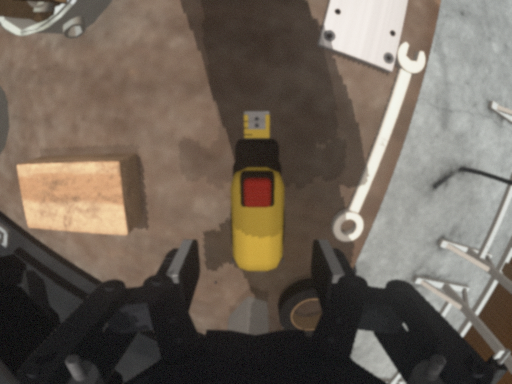

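The tape is centred between the fingers and in line with them (columns 235–283, lock at (257,192)). Going down to grip.

Call:
jog_arm:
  rows:
    - [0, 0, 0.02, 0, 0, 0]
    - [0, 0, 0.02, 0, 0, 0]
    - [0, 0, 0.02, 0, 0, 0]
    - [0, 0, 0.01, 0, 0, 0]
    - [0, 0, 0.006, 0, 0, 0]
    - [0, 0, 0, 0, 0, 0]

```text
t: 4.87
tcp_pos: [662.2, 20.0, 33.2]
tool_rot: [-180.0, -0.1, 166.3]
ft_force: [-0.1, 0.6, 0.2]
grip_width: 60.1
finger_force: 0.0
```

Call:
jog_arm:
  rows:
    - [0, 0, 0, 0, 0, 0]
    - [0, 0, 0, 0, 0, 0]
    - [0, 0, 0, 0, 0, 0]
    - [0, 0, 0, 0, 0, 0]
    - [0, 0, 0, 0, 0, 0]
    - [0, 0, 0, 0, 0, 0]
  claw: 0.02

```text
t: 5.37
tcp_pos: [663.7, 19.6, 35.2]
tool_rot: [180.0, 0.1, 166.3]
ft_force: [-0.5, -0.1, 6.0]
grip_width: 35.5
finger_force: 61.2
```

```bash
cat >> h.py <<'E'
PC=np.array([522.3,147.0,0]); PA=-27.8; TX,TZ=-7.3,33.5
def P2W(v): return PC+Ro.from_euler('z',PA,degrees=True).apply(v)
def W2P(v): return Ro.from_euler('z',PA,degrees=True).inv().apply(np.array(v)-PC)
def tool(hx,hz,e,th,y=-10):
    """TCP pose so that hook corner is at plate (hx,y,hz), blade out e, nose-down th deg"""
    R=Ro.from_euler('z',PA+180,degrees=True)*Ro.from_euler('y',th,degrees=True)
    p=P2W([hx,y,hz])-R.apply([64+e,0,9])+R.apply([TX,0,TZ])
    return p,R*Ro.from_euler('x',180,degrees=True)
E
python3 - <<'E'
from h import *
for _ in range(4): optics.camera('wrist'); s=manip.sense(); print(s['t'],np.array(s['tcp_pos']),np.array(s['ft_force']))
p,r=T0(); a=plan(p+[0,0,70],r,vmax=20); b=tool(-58,45,0,22); print(b[0],b[1].as_euler('xyz',degrees=True)); b=plan(*b,a,vmax=30,wmax=5)
c=tool(-58,25,0,22); plan(*c,b,vmax=10)
E
```

```text
5.4167 [663.7  19.6  35.2] [ 0.4 -0.1  6.4]
5.4667 [663.7  19.6  35.2] [ 0.5 -1.   6.6]
5.5167 [663.7  19.6  35.2] [-0.9 -0.4  6.5]
5.5667 [663.7  19.6  35.2] [-0.6  0.5  6. ]
[[-0.0,0.0,-0.0175,0.0,0.0,0.0],[-0.0,0.0,-0.0175,0.0,0.0,0.0],[-0.0,0.0,-0.0175,0.0,0.0,0.0],[-0.0,0.0,-0.0175,0.0,0.0,0.0]]
[516.7 138.7  94.4] [180.   22.  152.2]
[[0.0244,0.0115,0.0015,0.39,-3.11,1.98],[0.0249,0.0107,0.0001,0.39,-3.11,1.98],[0.0252,0.0098,-0.0014,0.39,-3.11,1.98],[0.0254,0.0089,-0.0028,0.39,-3.11,1.98],[0.0255,0.008,-0.0042,0.39,-3.11,1.98],[0.0255,0.0071,-0.0057,0.39,-3.11,1.98],[0.0254,0.0062,-0.0071,0.39,-3.11,1.98]]
[[0.0037,-0.0,0.0093,0.0,0.0,0.0],[0.0037,-0.0,0.0093,0.0,0.0,0.0]]
```

Call:
jog_arm:
  rows:
    - [0, 0, -0.01, 0, 0, 0]
    - [0, 0, -0.02, 0, 0, 0]
    - [0, 0, -0.02, 0, 0, 0]
    - [0, 0, -0.02, 0, 0, 0]
    - [0, 0, 0, 0, 0, 0]

```text
t: 5.98
tcp_pos: [664.9, 19.7, 107.6]
tool_rot: [179.9, 0.3, 166.3]
ft_force: [1.3, -0.8, -3.8]
grip_width: 35.6
finger_force: 60.7
```

Call:
jog_arm:
  rows:
    - [0.0244, 0.0115, 0.0015, 0.39, -3.11, 1.98]
    - [0.0249, 0.0107, 0.0001, 0.39, -3.11, 1.98]
    - [0.0252, 0.0098, -0.0014, 0.39, -3.11, 1.98]
    - [0.0254, 0.0089, -0.0028, 0.39, -3.11, 1.98]
    - [0.0255, 0.008, -0.0042, 0.39, -3.11, 1.98]
    - [0.0255, 0.0071, -0.0057, 0.39, -3.11, 1.98]
    - [0.0254, 0.0062, -0.0071, 0.39, -3.11, 1.98]
    - [0, 0, 0, 0, 0, 0]

```text
t: 6.65
tcp_pos: [543.1, 112.9, 87.8]
tool_rot: [-179.1, 13.3, 156.7]
ft_force: [-1.6, -0.2, -3.5]
grip_width: 35.5
finger_force: 61.2
```

Run:
```python
from h import *
snap('wrist'); snap('wrist'); st()
for n in ['wrist','scene','top']:
    c=snap(n,n+'3')
    for th in ['hook','tape','lock_top','plate_near_edge']:
        f=find(c,n,th); print(n,th,f,'plate frame',[W2P(x[1]) for x in f])
cv2.imwrite('pics/c3.png',np.hstack([cv2.imread('pics/wrist3.png')[0:384,60:460],cv2.resize(cv2.imread('pics/scene3.png')[180:308,180:313],(399,384))]))
```

```text
t 6.75 [547.1 109.9  89.2] [-179.1   13.6  156.7] w 35.4 F [ 0.9 -0.1 -4.3] ff 61.21195077896118
wrist hook [(0.76, array([484.7, 135.1,  46.2])), (0.31, array([524.3, 144.1,  -0.5]))] plate frame [array([-27.7, -28. ,  46.2]), array([ 3.1, -1.6, -0.5])]
wrist tape [(0.95, array([547.4, 108.4,  50.4]))] plate frame [array([ 40.2, -22.4,  50.4])]
wrist lock_top [(0.7, array([516.6, 122.6, 115.1]))] plate frame [array([  6.4, -24.3, 115.1])]
wrist plate_near_edge [(0.83, array([473.5, 172.4,   9.4]))] plate frame [array([-55. ,  -0.3,   9.4])]
scene hook [(0.44, array([489.5, 131.1,  49.9]))] plate frame [array([-21.7, -29.3,  49.9])]
scene tape [(0.81, array([555.7, 105.6,  53.6]))] plate frame [array([ 48.8, -21. ,  53.6])]
scene lock_top [(0.65, array([518.9, 121.2, 123.9]))] plate frame [array([  9. , -24.4, 123.9])]
scene plate_near_edge [(0.85, array([479.9, 170.4,   8.6])), (0.37, array([779.9,  44.4,   4.6]))] plate frame [array([-48.4,   0.9,   8.6]), array([275.7,  29.4,   4.6])]
top hook [] plate frame []
top tape [(0.77, array([551.1, 107.9,  53.4]))] plate frame [array([ 43.7, -21.1,  53.4])]
top lock_top [] plate frame []
top plate_near_edge [] plate frame []
```

View pics/c3.png

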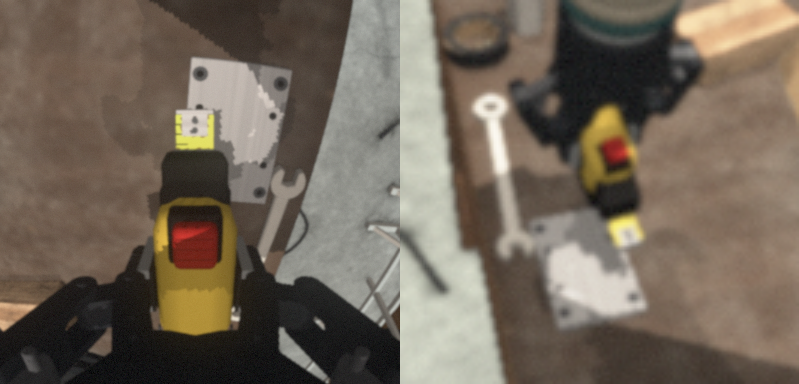

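```bash
sed -i 's/TX,TZ=-7.3,33.5/TX,TZ=-8.0,35.0/' h.py
cat >> h.py <<'E'
def hookpos(e=0):
    p,r=T0(); R=r*Ro.from_euler('x',180,degrees=True)
    return W2P(p+R.apply([64+e-TX,0,9-TZ])), W2P(p+R.apply([30-TX,0,-TZ])), (Ro.from_euler('z',PA+180,degrees=True).inv()*R).as_euler('zyx',degrees=True)
E
python3 - <<'E'
from h import *
print(hookpos())
a=plan(*tool(-60,40,0,22),vmax=12,wmax=1.5)
E
```

```text
(array([-23.4, -26.5,  47.8]), array([ 11.7, -24. ,  47.1]), array([ 4.3, 13.7, -0.3]))
[[0.0058,0.0021,-0.0016,0.08,-1.19,0.6],[0.0058,0.002,-0.0017,0.08,-1.19,0.6],[0.0058,0.0019,-0.0018,0.08,-1.19,0.6],[0.0058,0.0019,-0.002,0.08,-1.19,0.6],[0.0058,0.0018,-0.0021,0.08,-1.19,0.6],[0.0057,0.0017,-0.0022,0.08,-1.19,0.6],[0.0057,0.0017,-0.0023,0.08,-1.19,0.6]]
```

Call:
jog_arm:
  rows:
    - [0.0058, 0.0021, -0.0016, 0.08, -1.2, 0.6]
    - [0.0058, 0.002, -0.0017, 0.08, -1.2, 0.6]
    - [0.0058, 0.0019, -0.0018, 0.08, -1.2, 0.6]
    - [0.0058, 0.0019, -0.002, 0.08, -1.2, 0.6]
    - [0.0058, 0.0018, -0.0021, 0.08, -1.2, 0.6]
    - [0.0057, 0.0017, -0.0022, 0.08, -1.2, 0.6]
    - [0.0057, 0.0017, -0.0023, 0.08, -1.2, 0.6]
    - [0, 0, 0, 0, 0, 0]

```text
t: 8.17
tcp_pos: [521.4, 149.1, 102.4]
tool_rot: [-178.9, 21.1, 152.5]
ft_force: [-0.6, -0.0, -4.3]
grip_width: 35.4
finger_force: 63.0
```

Run:
```python
from h import *
snap('wrist'); snap('wrist'); st(); print(hookpos())
for n in ['wrist','scene']:
    c=snap(n)
    for th in ['hook','tape','lock_top','plate_near_edge','plate_far_edge']:
        f=find(c,n,th); print(n,th,[(x[0],W2P(x[1])) for x in f])
a=plan(*tool(-60,40,0,22),vmax=12,wmax=1.5)
a=plan(*tool(-58,9,0,22),a,vmax=6,wmax=1.5)
```

```text
t 8.27 [522.6 146.8 102.9] [-178.9   21.2  152.3] w 35.2 F [-0.1 -0.3 -5. ] ff 62.999281883239746
(array([-57.4,  -0.7,  52.7]), array([-22.4,  -0.8,  56.6]), array([-0.3, 21.2,  1.2]))
wrist hook [(0.98, array([-60.5,  -2.5,  48.4]))]
wrist tape [(0.88, array([ 3.7, -1.2, 65.9]))]
wrist lock_top [(0.75, array([-40.5,  -1.2, 125.6]))]
wrist plate_near_edge [(0.62, array([-53. ,  -3.3,   7.3]))]
wrist plate_far_edge []
scene hook [(0.74, array([111.7,  40. ,  -2. ])), (0.62, array([-55.5,   0.5,  54.3]))]
scene tape [(0.77, array([13.9,  0.8, 64.3]))]
scene lock_top [(0.45, array([-33.7,   1.6, 134.3])), (0.45, array([11.5,  1.6, 66.7]))]
scene plate_near_edge [(0.93, array([-47.8,   1.3,   7. ])), (0.28, array([111.6,  39.2,  -4.8]))]
scene plate_far_edge [(0.71, array([53.1, -2. , 10. ])), (0.19, array([-17.9,  -2.8,  60.7]))]
[[0.004,-0.0046,0.005,-0.56,-0.4,0.0],[0.004,-0.0046,0.0049,-0.56,-0.4,0.0]]
[[0.0016,0.0,0.0049,0.0,0.0,0.0],[0.0016,0.0,0.0049,0.0,0.0,0.0],[0.0016,0.0,0.0049,0.0,0.0,0.0],[0.0016,0.0,0.0049,0.0,0.0,0.0],[0.0016,0.0,0.0049,0.0,0.0,0.0],[0.0016,0.0,0.0049,0.0,0.0,0.0]]
```

Call:
jog_arm:
  rows:
    - [0.004, -0.0046, 0.005, -0.56, -0.4, 0]
    - [0.004, -0.0046, 0.0049, -0.56, -0.4, 0]
    - [0.0016, 0, 0.0049, 0, 0, 0]
    - [0.0016, 0, 0.0049, 0, 0, 0]
    - [0.0016, 0, 0.0049, 0, 0, 0]
    - [0.0016, 0, 0.0049, 0, 0, 0]
    - [0, 0, 0, 0, 0, 0]
    - [0, 0, 0, 0, 0, 0]

```text
t: 9.53
tcp_pos: [526.5, 149.5, 87.8]
tool_rot: [-178.2, 20.7, 152.2]
ft_force: [0.4, 0.0, -4.1]
grip_width: 35.5
finger_force: 63.0
```

Run:
```python
from h import *
snap('wrist'); st(); print(hookpos())
for n in ['wrist','scene']:
    c=snap(n,n+'4')
    for th in ['hook','plate_near_edge']:
        f=find(c,n,th); print(n,th,[(x[0],W2P(x[1])) for x in f])
a=plan(*tool(-58,9,0,22),vmax=6,wmax=1.5)
```

```text
t 9.58 [526.5 149.4  88. ] [-178.3   20.7  152.2] w 35.0 F [-0.3 -0.4 -3.7] ff 62.95403480529785
(array([-55.6,   3.3,  38.2]), array([-20.6,   3. ,  41.8]), array([-0.7, 20.7,  1.9]))
wrist hook [(0.59, array([-59.4,   1.1,  35.9]))]
wrist plate_near_edge [(0.65, array([-51.5,  -3. ,   9.3]))]
scene hook [(0.62, array([-53.4,   2. ,  40.8]))]
scene plate_near_edge [(0.9, array([-46.2,   3.2,   8. ])), (0.71, array([274.5,  26.9,   0.3]))]
[[0.0022,-0.0022,0.0043,-0.28,-0.21,0.0],[0.0022,-0.0023,0.0042,-0.28,-0.21,0.0],[0.0022,-0.0023,0.0042,-0.28,-0.21,0.0],[0.0022,-0.0023,0.0042,-0.28,-0.21,0.0],[0.0023,-0.0023,0.0042,-0.28,-0.21,0.0],[0.0023,-0.0024,0.0042,-0.28,-0.21,0.0]]
```

Run:
```python
from h import *
s=manip.sense(); print(np.array(s['joint_positions']),np.array(s['dq'])); st()
snap('top');s=manip.sense(); print(np.array(s['joint_positions']),np.array(s['dq']),np.array(s['joint_torque'])); st()
```

```text
[-56.5  48.4  42.  122.9 -63.   13.4  94.6] [-0.   0.  -0.1 -0.1  0.1  0.   0. ]
t 9.88 [526.5 149.6  88.3] [-178.3   20.7  152.2] w 35.4 F [ 0.3  0.1 -4.7] ff 62.95414209365845
[-56.5  48.4  42.  122.9 -63.   13.4  94.6] [-0.   0.1 -0.1  0.   0.2  0.1 -0.1] [  0.  -48.4  12.6  -7.2   0.   -2.1   0. ]
t 9.93 [526.5 149.7  88.3] [-178.3   20.7  152.2] w 35.7 F [ 0.2 -0.4 -3.2] ff 62.95400261878967
```

The wrist joints are at their limits (j5 at -63, j6 at 13). I'll identify the arm's kinematics so I can pick a workable posture, starting by backing up and gathering joint samples.

```bash
cat > kin.py <<'E'
from h import *
import json,os
S=[([-76.192,36.005,2.206,86.941,-1.547,57.084,-1.146],[196.283,619.67,248.313],[180,0,162.4]),
   ([-56.5,48.4,42.,122.9,-63.,13.4,94.6],[526.5,149.6,88.3],[-178.3,20.7,152.2])]
if os.path.exists('samples.json'): S+= [tuple(x) for x in json.load(open('samples.json'))]
def fk(q,g,L):
    s,b,c=g; q=np.array(q)*s
    R=Ro.from_euler('z',b+q[0],degrees=True)
    p=np.array([0,0,L[0]]); R=R*Ro.from_euler('y',q[1],degrees=True); 
    R=R*Ro.from_euler('z',q[2],degrees=True); p=p+R.apply([L[4],0,L[1]]); R=R*Ro.from_euler('y',q[3],degrees=True)
    R=R*Ro.from_euler('z',q[4],degrees=True); p=p+R.apply([L[5],0,L[2]]); R=R*Ro.from_euler('y',q[5],degrees=True)
    R=R*Ro.from_euler('z',q[6]+c,degrees=True); p=p+R.apply([L[6],0,L[3]])
    return p,R
E
cat > fit.py <<'E'
from kin import *
import itertools
from scipy.optimize import least_squares
best=[]
for sg in itertools.product([1,-1],repeat=4):
    s=np.array([sg[0],1,sg[1],1,sg[2],1,sg[3]])
    def f(x): return np.concatenate([(fk(q,(s,x[0],x[1]),np.ones(7))[1]*Ro.from_euler('xyz',r,degrees=True).inv()).as_rotvec(degrees=True) for q,p,r in S])
    for b0,c0 in itertools.product([0,90,180,-90],[0,90,180,-90]):
        o=least_squares(f,[b0,c0]); best.append((o.cost,sg,o.x))
best.sort(key=lambda x:x[0])
for b in best[:6]: print(b)
c,sg,x=best[0]; g=(np.array([sg[0],1,sg[1],1,sg[2],1,sg[3]]),x[0],x[1])
def fp(L): return np.concatenate([(fk(q,g,L)[0]-np.array(p)) for q,p,r in S]+[0.003*(np.array(L)-[330,380,350,300,0,0,0])])
o=least_squares(fp,[330,380,350,300,0,0,0]); print(o.x,o.fun[:3*len(S)])
E
python3 fit.py
```

```text
(np.float64(0.0005721191885934342), (-1, -1, -1, -1), array([360.,  90.]))
(np.float64(0.000572119188593466), (-1, -1, -1, -1), array([ 0., 90.]))
(np.float64(0.0005721191885936838), (-1, -1, -1, -1), array([ 0., 90.]))
(np.float64(0.0005721191885937882), (-1, -1, -1, -1), array([ 0., 90.]))
(np.float64(0.0005721191885942345), (-1, -1, -1, -1), array([ 0., 90.]))
(np.float64(0.0005721191885944709), (-1, -1, -1, -1), array([360.,  90.]))
[303.8 537.4 380.9 284.   12.3  -9.5 -27.8] [-0.  0. -0. -0. -0.  0.]
```

Call:
jog_arm:
  rows:
    - [-0.002, 0, -0.006, 0, 1, 0]
    - [-0.002, 0, -0.006, 0, 1, 0]
    - [-0.002, 0, -0.006, 0, 1, 0]
    - [-0.002, 0, -0.006, 0, 1, 0]
    - [-0.002, 0, -0.006, 0, 1, 0]
    - [-0.002, 0, -0.006, 0, 1, 0]
    - [0, 0, 0, 0, 0, 0]
    - [0, 0, 0, 0, 0, 0]

```text
t: 10.6
tcp_pos: [527.4, 150.4, 126.3]
tool_rot: [-178.4, 14.8, 152.0]
ft_force: [-1.0, 0.3, -4.1]
grip_width: 35.3
finger_force: 62.9
```

```bash
cat > add.py <<'E'
from kin import *
s=manip.sense(); st(); print('q',np.array(s['joint_positions']))
L=json.load(open('samples.json')) if os.path.exists('samples.json') else []
L.append([list(map(float,s[k])) for k in('joint_positions','tcp_pos','tool_rot')]); json.dump(L,open('samples.json','w'))
E
python3 add.py; python3 fit.py
```

```text
t 10.6 [527.4 150.4 126.3] [-178.4   14.8  152. ] w 35.3 F [-1.   0.3 -4.1] ff 62.90791869163513
q [-58.2  47.1  51.3 118.6 -54.1  28.5  89.7]
(np.float64(0.0005908684217211456), (-1, -1, -1, -1), array([ 0., 90.]))
(np.float64(0.0005908684217212491), (-1, -1, -1, -1), array([ 0., 90.]))
(np.float64(0.0005908684217213017), (-1, -1, -1, -1), array([   0., -270.]))
(np.float64(0.0005908684217216013), (-1, -1, -1, -1), array([ 0., 90.]))
(np.float64(0.0005908684217217061), (-1, -1, -1, -1), array([360.,  90.]))
(np.float64(0.0005908684217218553), (-1, -1, -1, -1), array([ 0., 90.]))
[325.6 546.9 391.7 308.2  -2.7  -1.7 -27. ] [-1.4 -1.4  1.7 -2.2  1.1  0.3  3.8 -0.8 -2. ]
```

```bash
sed -i "s/    R=R\*Ro.from_euler('z',q\[6\]+c,degrees=True); p=p+R.apply(\[L\[6\],0,L\[3\]\])/    p=p+R.apply([L[6],0,L[3]]); R=R*Ro.from_euler('z',q[6]+c,degrees=True)/" kin.py
python3 fit.py | tail -2
cat > ik.py <<'E'
from kin import *
from scipy.optimize import least_squares
G=(np.array([-1,1,-1,1,-1,1,-1]),0,90)
LO=np.array([-175.42,-21.48,-71.46,10.55,-63.04,13.31,-168.57]);HI=np.array([175.42,121.26,75.88,141.38,243.04,113.54,168.57])
def ik(p,R,L,q0,w=0.0):
    f=lambda q: np.concatenate([(fk(q,G,L)[0]-p)/1., (fk(q,G,L)[1]*R.inv()).as_rotvec(degrees=True)*2, w*(q-q0)])
    return least_squares(f,np.clip(q0,LO+.1,HI-.1),bounds=(LO+.01,HI-.01))
E
cat > t1.py <<'E'
from ik import *
import sys
L=eval(sys.argv[1]); rng=np.random.default_rng(0)
for tg in [(-58,9,0,22),(-50,8,35,20),(-50,8,70,0)]:
    p,R=tool(*tg); 
    for flip in [0,180]:
        Rf=R*Ro.from_euler('z',flip,degrees=True); sol=[]
        for k in range(60):
            q0=LO+(HI-LO)*rng.random(7); o=ik(p,Rf,L,q0)
            m=np.min(np.minimum(o.x-LO,HI-o.x)[1:])
            if o.cost<1: sol.append((m,o.x))
        sol.sort(key=lambda x:-x[0])
        print(tg,flip,len(sol)); [print('   ',round(a,1),b) for a,b in sol[:3]]
E
python3 t1.py "$(python3 fit.py | grep -o '^\[[0-9][^]]*\]' | tail -1 | sed 's/\[ *//;s/\]//;s/  */,/g;s/^/[/;s/$/]/')"
```

```text
(np.float64(0.0005908684217218553), (-1, -1, -1, -1), array([ 0., 90.]))
[317.3 521.1 348.7 301.4  40.8 -28.1  -2.3] [-26.2   7.1  -0.7  -1.3   0.1  -1.3   1.5  -0.7   2. ]
(-58, 9, 0, 22) 0 27
    17.1 [ 12.   56.7 -51.1 124.3  98.8  56.2 -46.9]
    17.1 [ 11.5  56.2 -50.2 124.3  98.7  55.3 -47. ]
    17.0 [  6.5  51.3 -41.1 124.3  97.7  46.7 -48. ]
(-58, 9, 0, 22) 180 22
    17.1 [ 10.2  54.7 -47.6 124.3  98.4  52.8 132.7]
    17.1 [  9.1  53.6 -45.7 124.3  98.2  50.9 132.5]
    17.0 [  5.5  50.5 -39.3 124.4  97.5  45.1 131.8]
(-50, 8, 35, 20) 0 37
    22.4 [ 14.8  54.5 -48.6 119.   92.9  50.4 -35.6]
    22.4 [ 14.2  53.8 -47.5 119.   92.6  49.4 -35.6]
    22.3 [ 12.   51.7 -43.3 119.1  91.5  45.5 -35.6]
(-50, 8, 35, 20) 180 21
    22.3 [ 12.   51.8 -43.4 119.1  91.5  45.6 144.4]
    21.6 [ 15.4  55.2 -49.9 118.9  93.2  51.6 144.4]
    21.2 [ 15.6  55.4 -50.3 118.9  93.3  52.  144.4]
(-50, 8, 70, 0) 0 41
    28.6 [ 18.6  58.3 -42.8 101.7  56.1  44.2   8. ]
    27.4 [ 15.9  56.1 -37.8 102.   51.2  40.8  11.4]
    27.1 [ 15.6  55.9 -37.3 102.   50.7  40.4  11.8]
(-50, 8, 70, 0) 180 22
    21.4 [-28.8  53.   29.  102.6 -41.6  35.6 -92.3]
    18.7 [ -23.9   51.    21.2  103.1  -32.    32.  -100. ]
    18.4 [ -23.3   50.8   20.4  103.1  -30.9   31.7 -100.8]
```

Run:
```python
from h import *
a=plan([600,100,170],[180,0,152],vmax=20,wmax=2.5); plan([620,50,190],[180,0,130],a,vmax=12,wmax=4)
```

```text
[[-0.016,-0.0018,-0.0033,-0.27,2.46,-0.04],[-0.0158,-0.0018,-0.004,-0.27,2.46,-0.04],[-0.0157,-0.0018,-0.0046,-0.27,2.46,-0.04],[-0.0154,-0.0018,-0.0053,-0.27,2.46,-0.04],[-0.0152,-0.0018,-0.006,-0.27,2.46,-0.04],[-0.0149,-0.0018,-0.0066,-0.27,2.46,-0.04]]
[[-0.0069,-0.0058,-0.0033,0.0,0.0,3.67],[-0.0072,-0.0053,-0.0033,0.0,0.0,3.67],[-0.0075,-0.0049,-0.0033,0.0,0.0,3.67],[-0.0078,-0.0044,-0.0033,0.0,0.0,3.67],[-0.0081,-0.0039,-0.0033,0.0,0.0,3.67],[-0.0083,-0.0033,-0.0033,0.0,0.0,3.67]]
```

Call:
jog_arm:
  rows:
    - [-0.016, -0.0018, -0.0033, -0.27, 2.46, -0.04]
    - [-0.0158, -0.0018, -0.004, -0.27, 2.46, -0.04]
    - [-0.0157, -0.0018, -0.0046, -0.27, 2.46, -0.04]
    - [-0.0154, -0.0018, -0.0053, -0.27, 2.46, -0.04]
    - [-0.0152, -0.0018, -0.006, -0.27, 2.46, -0.04]
    - [-0.0149, -0.0018, -0.0066, -0.27, 2.46, -0.04]
    - [0, 0, 0, 0, 0, 0]
    - [0, 0, 0, 0, 0, 0]

```text
t: 11.27
tcp_pos: [600.5, 98.4, 169.4]
tool_rot: [-180.0, 0.1, 151.9]
ft_force: [-1.0, 1.0, -4.8]
grip_width: 35.4
finger_force: 62.9
```

```bash
python3 add.py; python3 fit.py|tail -3
cat > sim.py <<'E'
from ik import *
L0=[320,540,390,305,0,0,0]
def jac(q,L):
    p0,R0=fk(q,G,L); J=np.zeros((6,7))
    for i in range(7):
        d=np.zeros(7);d[i]=.01; p,R=fk(q+d,G,L); J[:3,i]=(p-p0)/.01; J[3:,i]=(R*R0.inv()).as_rotvec(degrees=True)/.01*6
    return J
def follow(q,way,L,bias=None,k=0.0,n=60):
    """way: list of (p,R); returns q after following with min-norm resolved rates"""
    q=np.array(q,float); p0,R0=fk(q,G,L)
    for p1,R1 in way:
        w=(R0.inv()*R1).as_rotvec()
        for i in range(1,n+1):
            p=p0+(np.array(p1)-p0)*i/n; R=R0*Ro.from_rotvec(w*i/n)
            for _ in range(2):
                pc,Rc=fk(q,G,L); e=np.concatenate([p-pc,(R*Rc.inv()).as_rotvec(degrees=True)*6])
                J=jac(q,L); Jp=np.linalg.pinv(J,rcond=1e-3); dq=Jp@e
                if bias is not None: dq=dq+(np.eye(7)-Jp@J)@((bias-q)*k)
                q=np.clip(q+dq,LO,HI)
        p0,R0=np.array(p1),R1
    return q
E
python3 - <<'E'
from sim import *
E=lambda r:Ro.from_euler('xyz',r,degrees=True)
way=[([594.8,80,300],E([180,0,166.3])),([662.4,20,108],E([180,0,166.3])),([663,20,33],E([180,0,166.3])),([664.5,20,107],E([180,0,166.3])),([546,111,89],E([-179.1,13.6,156.7])),([522.6,146.8,103],E([-178.9,21.2,152.3]))]
q0=S[0][0]
for b,k in [(None,0),(np.array(q0),.02),((LO+HI)/2,.02),((LO+HI)/2,.005)]:
    print(k,follow(q0,way[:4],L0,b,k,30),follow(q0,way,L0,b,k,30))
E
```

```text
t 11.27 [600.5  98.4 169.4] [-180.     0.1  151.9] w 35.4 F [-1.   1.  -4.8] ff 62.89098501205444
q [-40.6  48.1  51.2  99.2 -44.7  55.4  90.3]
(np.float64(0.0005909410232864691), (-1, -1, -1, -1), array([ 0., 90.]))
(np.float64(0.0005909410232865141), (-1, -1, -1, -1), array([ 0., 90.]))
[320.4 527.2 352.9 309.5  32.3 -25.8  -5.2] [-25.9   9.   -0.1  -0.7   0.2  -0.8   1.5   0.4   1.3  -2.7  -1.3  -0.4]
0 [-5.  46.7  5.6 89.1 -5.8 44.5 79.3] [-46.5  41.   30.5 120.7 -11.9  13.3  48.9]
0.02 [ 2.  46.7 -6.3 89.1  6.5 44.5 69.3] [-41.2  39.3  22.6 120.7  18.4  13.3  19.4]
0.02 [ 24.2  55.8 -48.3  89.1  47.3  57.2  37.9] [ -9.5  39.4 -22.9 120.7  75.6  33.  -33.1]
0.005 [ 16.1  50.4 -31.5  89.1  31.9  49.7  49.2] [-22.9  37.4  -3.6 120.7  64.9  21.9 -24.5]
```

```bash
cat > kin.py <<'E'
from h import *
import json,os
S=[([-76.192,36.005,2.206,86.941,-1.547,57.084,-1.146],[196.283,619.67,248.313],[180,0,162.4]),
   ([-56.5,48.4,42.,122.9,-63.,13.4,94.6],[526.5,149.6,88.3],[-178.3,20.7,152.2])]
if os.path.exists('samples.json'): S+= [tuple(x) for x in json.load(open('samples.json'))]
def fk(q,g,L):
    s,b,c=g; q=np.array(q)*s; e=lambda a,v:Ro.from_euler(a,v,degrees=True)
    R=e('z',b+q[0]); p=np.array([0,0,L[0]])+R.apply([0,L[7],0]); R=R*e('y',q[1])*e('z',q[2])
    p=p+R.apply([L[4],L[8],L[1]]); R=R*e('y',q[3])*e('z',q[4])
    p=p+R.apply([L[5],L[9],L[2]]); R=R*e('y',q[5]); p=p+R.apply([L[6],0,L[3]])
    return p,R*e('z',q[6]+c)
E
cat > fit.py <<'E'
from ik import *
def fp(L): return np.concatenate([(fk(q,G,L)[0]-np.array(p)) for q,p,r in S]+[0.01*(np.array(L)-PR)])
PR=np.array([330,480,380,310,0,0,0,0,0,0]); o=least_squares(fp,PR); print(o.x,'\n',o.fun[:3*len(S)])
json.dump(list(o.x),open('L.json','w'))
E
python3 fit.py
python3 - <<'E'
from sim import *
E=lambda r:Ro.from_euler('xyz',r,degrees=True); L=json.load(open('L.json'))
for a in (1,2): print(follow(S[a][0],[(S[a+1][1],E(S[a+1][2]))],L,n=30),'actual',np.array(S[a+1][0]))
E
```

```text
[333.8 559.1 381.3 331.8  -0.2  -0.9  -0.4 -11.5 -16.2  -0.3] 
 [-0.  -0.  -0.  -0.  -0.  -0.   0.   0.   0.1  0.  -0.  -0. ]
[-58.2  47.1  51.3 118.6 -54.   28.5  89.6] actual [-58.2  47.1  51.3 118.6 -54.1  28.5  89.7]
[-40.6  48.1  51.2  99.2 -44.7  55.4  90.3] actual [-40.6  48.1  51.2  99.2 -44.7  55.4  90.3]
```

```bash
cat > search.py <<'E'
from sim import *
E=lambda r:Ro.from_euler('xyz',r,degrees=True); L=json.load(open('L.json'))
marg=lambda q: np.min(np.minimum(q-LO,HI-q)[1:])
def run(q,way,n=12):
    m=99; out=[]
    p0,R0=fk(q,G,L)
    for p1,R1 in way:
        w=(R0.inv()*R1).as_rotvec(); d=max(np.linalg.norm(np.array(p1)-p0)/25,np.degrees(np.linalg.norm(w))/6,1); N=int(np.ceil(d))
        for i in range(1,N+1):
            q=follow(q,[(p0+(np.array(p1)-p0)*i/N,R0*Ro.from_rotvec(w*i/N))],L,n=1); m=min(m,marg(q))
        p0,R0=np.array(p1),R1; out.append(q)
        if m<3: break
    return m,out
if __name__=='__main__':
    import time; t0=time.time()
    rng=np.random.default_rng(1); q0=np.array(json.load(open('samples.json'))[-1][0]); best=[]
    T=[tool(-60,60,0,22)]
    print('direct',run(q0,T))
    while time.time()-t0<150:
        k=rng.integers(1,4); way=[]
        for _ in range(k):
            p=np.array([rng.uniform(470,690),rng.uniform(-40,350),rng.uniform(180,340)])
            R=Ro.from_rotvec(np.append(rng.uniform(-30,30,2),0),degrees=True)*E([180,0,rng.uniform(50,260)])
            way.append((p,R))
        m,o=run(q0,way+T)
        if m>=3: best.append((marg(o[-1]),m,o[-1],[(w[0].round(),w[1].as_euler('xyz',degrees=True).round()) for w in way]))
    best.sort(key=lambda x:-x[0]); print(len(best))
    for b in best[:5]: print(b)
E
python3 search.py
```

```text
direct (np.float64(0.0), [array([-55.7,  43.9,  40.2, 126.4, -63. ,  13.3,  99.2])])
0
```

The joint model matches the arm exactly. The tilted pose pushes j5 and j6 to their limits, so I'll regrasp with the tool leaned 20° back relative to the tape. The tool is then near vertical while the tape is nose-down. First I check joint margins along the whole route.

```bash
cat >> h.py <<'E'
def toolr(hx,hz,e,th,rho=20,y=-10,TX=-7.,TZ=33.):
    """as tool(), with the tool leaned back rho deg relative to the tape"""
    z=Ro.from_euler('z',PA+180,degrees=True); R=z*Ro.from_euler('y',th,degrees=True)
    p=P2W([hx,y,hz])-R.apply([64+e,0,9])+R.apply([TX,0,TZ])
    return p,z*Ro.from_euler('y',th-rho,degrees=True)*Ro.from_euler('x',180,degrees=True)
E
python3 - <<'E'
from search import *
q0=np.array(json.load(open('samples.json'))[-1][0])
D=E([180,0,152.2])
for rho in (18,25,32):
  Lr=Ro.from_euler('z',152.2,degrees=True)*Ro.from_euler('y',-rho,degrees=True)*Ro.from_euler('x',180,degrees=True)
  way=[([650,20,80],D),([650,20,35],D),([650,20,120],D),([650,20,120],Lr),([650,20,33],Lr),([650,20,110],Lr),toolr(-60,45,0,22,rho),toolr(-58,9,0,22,rho),toolr(-50,8.5,0,22,rho),toolr(-50,8.5,35,20,rho),toolr(-50,8.5,71,18,rho),toolr(-50,8.5,71,0,rho),toolr(-50,8.5,66,0,rho)]
  m,o=run(q0,way); print(rho,m)
  for q,w in zip(o,way): print(q,round(marg(q),1),w[0])
E
```

```text
18 2.5568013974181696
[-28.5  56.4  45.1  94.9 -49.7  50.7  99.4] 13.4 [650, 20, 80]
[-27.3  59.6  42.3  95.5 -52.7  46.9 101.6] 10.4 [650, 20, 35]
[-29.6  53.8  47.4  93.9 -47.   54.2  97.5] 16.0 [650, 20, 120]
[-20.1  59.8  43.7  77.2 -42.5  78.1  92.7] 20.5 [650, 20, 120]
[-19.2  65.7  41.1  78.6 -46.   71.6  95.1] 17.0 [650, 20, 33]
[-20.   60.4  43.4  77.5 -42.9  77.3  93. ] 20.1 [650, 20, 110]
[-48.   48.   45.3 116.4 -56.   36.   96.6] 7.1 [514.8 139.6  93.8]
[-45.3  50.7  40.9 116.8 -60.5  32.2 100.3] 2.6 [516.6 138.7  57.8]
25 6.848486950157387
[-28.5  56.4  45.1  94.9 -49.7  50.7  99.4] 13.4 [650, 20, 80]
[-27.3  59.6  42.3  95.5 -52.7  46.9 101.6] 10.4 [650, 20, 35]
[-29.6  53.8  47.4  93.9 -47.   54.2  97.5] 16.0 [650, 20, 120]
[-16.5  62.8  41.8  70.3 -41.8  87.   90.9] 21.3 [650, 20, 120]
[-15.9  68.6  39.8  71.3 -44.6  80.8  92.8] 18.5 [650, 20, 33]
[-16.5  63.4  41.6  70.5 -42.1  86.2  91.1] 21.0 [650, 20, 110]
[-44.1  49.4  45.1 111.8 -52.5  45.3  95.3] 10.5 [514.8 139.6  93.8]
[-42.1  52.2  41.8 112.2 -56.2  42.   98.3] 6.8 [516.6 138.7  57.8]
[-41.5  52.6  42.  111
[... 506 characters left out ...]
 97.5] 16.0 [650, 20, 120]
[-13.   66.1  39.8  63.1 -41.5  95.7  88.9] 17.9 [650, 20, 120]
[-12.6  71.9  38.2  63.7 -43.7  89.8  90.5] 19.3 [650, 20, 33]
[-13.   66.7  39.6  63.3 -41.7  95.   89.1] 18.6 [650, 20, 110]
[-40.1  51.1  44.1 107.  -50.   54.1  94.4] 13.1 [514.8 139.6  93.8]
[-38.6  54.   41.6 107.4 -53.   51.1  96.8] 10.1 [516.6 138.7  57.8]
[-37.9  54.4  41.7 106.4 -52.7  51.6  96.7] 10.4 [523.7 135.   57.3]
[-34.6  55.7  42.5 100.2 -49.8  57.6  95.1] 13.2 [554.3 118.8  67.3]
[-30.9  57.4  42.8  93.4 -47.6  63.5  93.6] 15.4 [586.3 101.9  75.2]
[-20.1  68.1  37.   75.7 -45.4  83.3  90.3] 17.6 [599.   95.2  32.5]
[-20.5  67.8  36.9  76.6 -45.5  82.8  90.5] 17.5 [594.6  97.6  32.5]
```

Run:
```python
from h import *
a=plan([650,20,80],[180,0,152.2],vmax=24); a=plan([650,20,40],[180,0,152.2],a,vmax=10);
```

```text
[[-0.0134,-0.0076,0.0149,-0.01,0.01,-0.05],[-0.0134,-0.0077,0.0149,-0.01,0.01,-0.05],[-0.0134,-0.0077,0.0149,-0.01,0.01,-0.05],[-0.0134,-0.0077,0.0149,-0.01,0.01,-0.05],[-0.0134,-0.0077,0.0149,-0.01,0.01,-0.05],[-0.0134,-0.0077,0.0149,-0.01,0.01,-0.05]]
[[0.0,-0.0,0.01,0.0,0.0,0.0],[0.0,-0.0,0.01,0.0,0.0,0.0],[0.0,-0.0,0.01,0.0,0.0,0.0],[0.0,-0.0,0.01,0.0,0.0,0.0]]
```

Call:
jog_arm:
  rows:
    - [-0.0134, -0.0076, 0.0149, 0, 0, -0.05]
    - [-0.0134, -0.0077, 0.0149, 0, 0, -0.05]
    - [-0.0134, -0.0077, 0.0149, 0, 0, -0.05]
    - [-0.0134, -0.0077, 0.0149, 0, 0, -0.05]
    - [-0.0134, -0.0077, 0.0149, 0, 0, -0.05]
    - [-0.0134, -0.0077, 0.0149, 0, 0, -0.05]
    - [0, 0, 0, 0, 0, 0]
    - [0, 0, 0, 0, 0, 0]

```text
t: 11.93
tcp_pos: [647.4, 22.1, 78.3]
tool_rot: [-179.9, -0.2, 152.3]
ft_force: [-0.4, 0.1, -3.2]
grip_width: 35.6
finger_force: 62.6
```

Call:
jog_arm:
  rows:
    - [0, 0, 0.01, 0, 0, 0]
    - [0, 0, 0.01, 0, 0, 0]
    - [0, 0, 0.01, 0, 0, 0]
    - [0, 0, 0.01, 0, 0, 0]
    - [0, 0, 0.002, 0, 0, 0]
    - [0, 0, 0.002, 0, 0, 0]
    - [0, 0, 0, 0, 0, 0]
    - [0, 0, 0, 0, 0, 0]

```text
t: 12.6
tcp_pos: [649.5, 21.6, 36.6]
tool_rot: [-180.0, 0.0, 152.3]
ft_force: [0.3, -0.7, -4.2]
grip_width: 35.6
finger_force: 63.0
```

Call:
jog_arm:
  rows:
    - [0, 0, 0.0015, 0, 0, 0]
    - [0, 0, 0, 0, 0, 0]
    - [0, 0, 0, 0, 0, 0]

```text
t: 12.85
tcp_pos: [649.7, 21.6, 35.2]
tool_rot: [-180.0, 0.0, 152.3]
ft_force: [0.6, 0.1, -2.8]
grip_width: 35.3
finger_force: 62.9
```

Call:
jog_arm:
  rows:
    - [0, 0, 0.001, 0, 0, 0]
    - [0, 0, 0, 0, 0, 0]
    - [0, 0, 0, 0, 0, 0]

```text
t: 13.1
tcp_pos: [649.7, 21.5, 35.2]
tool_rot: [180.0, 0.0, 152.3]
ft_force: [-2.5, 1.0, 6.0]
grip_width: 35.7
finger_force: 63.9
```

Call:
jog_arm:
  rows:
    - [0, 0, 0, 0, 0, 0]
    - [0, 0, 0, 0, 0, 0]
    - [0, 0, 0, 0, 0, 0]
    - [0, 0, 0, 0, 0, 0]
  claw: 0.06

```text
t: 13.43
tcp_pos: [649.2, 21.8, 33.7]
tool_rot: [-180.0, -0.0, 152.3]
ft_force: [0.4, 0.1, -0.4]
grip_width: 59.7
finger_force: 0.0
```

Call:
jog_arm:
  rows:
    - [0, 0, -0.01, 0, 0, 0]
    - [0, 0, -0.02, 0, 0, 0]
    - [0, 0, -0.025, 0, 0, 0]
    - [0, 0, -0.025, 0, 0, 0]
    - [0, 0, -0.01, 0, 0, 0]
    - [0, 0, 0, 0, 0, 0]
    - [0, 0, 0, 0, 0, 0]

```text
t: 14.02
tcp_pos: [649.2, 22.1, 124.0]
tool_rot: [180.0, -0.0, 152.3]
ft_force: [-1.0, -0.2, 0.4]
grip_width: 59.8
finger_force: 0.0
```

```bash
python3 add.py
python3 - <<'E'
from h import *
c=snap('wrist')
h=np.array([-.885,.466])
for th,o in [('tape',0),('hook',64),('lock_top',20),('tape_grip',-6)]:
    f=find(c,'wrist',th); print(th,f, 'origin est',[x[1][:2]-o*h for x in f][:1])
r=Ro.from_euler('z',152.2,degrees=True)*Ro.from_euler('y',-25,degrees=True)*Ro.from_euler('x',180,degrees=True)
a=plan([648.5,22.1,110],r,vmax=20,wmax=4.5); plan([648.5,22.1,33],r,a,vmax=13)
E
```

```text
t 14.02 [649.2  22.1 124. ] [180.   -0.  152.3] w 59.8 F [-1.  -0.2  0.4] ff 0.0
q [-29.9  53.5  47.6  93.9 -46.8  54.5  97.3]
tape [(0.77, array([642. ,  25.4,   0.5]))] origin est [array([642. ,  25.4])]
hook [(0.96, array([584.7,  55.2,   6.7]))] origin est [array([641.3,  25.4])]
lock_top [(0.65, array([623.9,  33.4,  65. ]))] origin est [array([641.6,  24.1])]
tape_grip [(0.81, array([644.3,  19.8,  26. ]))] origin est [array([639. ,  22.6])]
[[-0.0,0.0,0.0021,-0.02,4.14,0.02],[-0.0002,0.0,0.0021,-0.02,4.14,0.02],[-0.0003,0.0,0.002,-0.02,4.14,0.02],[-0.0005,0.0,0.002,-0.02,4.14,0.02],[-0.0006,0.0,0.002,-0.02,4.14,0.02],[-0.0007,0.0,0.0019,-0.02,4.14,0.02]]
[[-0.0054,-0.0,0.0116,0.0,0.0,0.0],[-0.0054,-0.0,0.0116,0.0,0.0,0.0],[-0.0054,-0.0,0.0116,0.0,0.0,0.0],[-0.0054,-0.0,0.0116,0.0,0.0,0.0],[-0.0054,-0.0,0.0116,0.0,0.0,0.0],[-0.0054,-0.0,0.0116,0.0,0.0,0.0]]
```

Call:
jog_arm:
  rows:
    - [0, 0, 0.002, 0, 4.14, 0]
    - [0, 0, 0.002, 0, 4.14, 0]
    - [0, 0, 0.002, 0, 4.14, 0]
    - [0, 0, 0.002, 0, 4.14, 0]
    - [0, 0, 0.002, 0, 4.14, 0]
    - [0, 0, 0.002, 0, 4.14, 0]
    - [0, 0, 0, 0, 0, 0]
    - [0, 0, 0, 0, 0, 0]

```text
t: 14.93
tcp_pos: [647.0, 21.7, 110.3]
tool_rot: [-179.9, -24.9, 152.2]
ft_force: [-0.4, 0.4, 0.7]
grip_width: 59.6
finger_force: 0.0
```

Run:
```python
from h import *
st()
r=Ro.from_euler('z',152.2,degrees=True)*Ro.from_euler('y',-25,degrees=True)*Ro.from_euler('x',180,degrees=True)
plan([648.5,22.1,33],r,vmax=13)
```

```text
t 14.93 [647.   21.7 110.3] [-179.9  -24.9  152.2] w 59.6 F [-0.4  0.4  0.7] ff 0.0
[[-0.0056,0.0002,0.0116,-0.02,0.02,0.0],[-0.0056,0.0002,0.0116,-0.02,0.02,0.0],[-0.0056,0.0002,0.0116,-0.02,0.02,0.0],[-0.0056,0.0002,0.0116,-0.02,0.02,0.0],[-0.0056,0.0002,0.0116,-0.02,0.02,0.0],[-0.0056,0.0002,0.0116,-0.02,0.02,0.0]]
```

Call:
jog_arm:
  rows:
    - [-0.0056, 0, 0.0116, 0, 0, 0]
    - [-0.0056, 0, 0.0116, 0, 0, 0]
    - [-0.0056, 0, 0.0116, 0, 0, 0]
    - [-0.0056, 0, 0.0116, 0, 0, 0]
    - [-0.0056, 0, 0.0116, 0, 0, 0]
    - [-0.0056, 0, 0.0116, 0, 0, 0]
    - [0, 0, 0, 0, 0, 0]
    - [0, 0, 0, 0, 0, 0]

```text
t: 15.6
tcp_pos: [647.6, 22.3, 33.6]
tool_rot: [-179.9, -25.0, 152.3]
ft_force: [-0.5, -0.2, 1.1]
grip_width: 60.1
finger_force: 0.0
```

Call:
jog_arm:
  rows:
    - [0, 0, 0, 0, 0, 0]
    - [0, 0, 0, 0, 0, 0]
    - [0, 0, 0, 0, 0, 0]
    - [0, 0, 0, 0, 0, 0]
    - [0, 0, 0, 0, 0, 0]
    - [0, 0, 0, 0, 0, 0]
  claw: 0.02

```text
t: 16.1
tcp_pos: [649.3, 21.8, 35.7]
tool_rot: [-180.0, -24.7, 152.3]
ft_force: [2.8, -1.9, 4.6]
grip_width: 35.3
finger_force: 61.0
```

Call:
jog_arm:
  rows:
    - [0.002, 0, -0.0045, 0, 0, 0]
    - [0.004, 0, -0.009, 0, 0, 0]
    - [0.0085, 0, -0.018, 0, 0, 0]
    - [0.0085, 0, -0.018, 0, 0, 0]
    - [0.0085, 0, -0.018, 0, 0, 0]
    - [0, 0, 0, 0, 0, 0]
    - [0, 0, 0, 0, 0, 0]

```text
t: 16.68
tcp_pos: [649.3, 22.2, 111.6]
tool_rot: [179.9, -24.7, 152.4]
ft_force: [-0.3, 0.9, -4.6]
grip_width: 35.2
finger_force: 60.4
```

Run:
```python
from h import *
st(); p,r=T0()
for n in ('wrist','scene'):
    c=snap(n,n+'5')
    for th in ('tape','hook','lock_top','tape_grip'):
        f=find(c,n,th); print(n,th,f,'tool frame',[r.inv().apply(x[1]-p) for x in f][:1])
cv2.imwrite('pics/c5.png',np.hstack([cv2.imread('pics/wrist5.png')[0:384,60:460],cv2.resize(cv2.imread('pics/scene5.png')[130:258,180:313],(399,384))]))
```

```text
t 16.68 [649.3  22.2 111.6] [179.9 -24.7 152.4] w 35.2 F [-0.3  0.9 -4.6] ff 60.411919355392456
wrist tape [(0.75, array([645.3,  23.4,  74.5])), (0.64, array([ 608.9, -130.9,   -0.3]))] tool frame [array([-11.8,  -0.9,  35.5])]
wrist hook [(0.56, array([583.7,  59.3,  77.3]))] tool frame [array([54.2,  2.4, 62.6])]
wrist lock_top [(0.63, array([625.3,  36. , 142.4]))] tool frame [array([ 38. ,   1.2, -16.4])]
wrist tape_grip [(0.63, array([646. ,  20.2, 103.6]))] tool frame [array([-1.5, -3.2,  8.1])]
scene tape [(0.98, array([647. ,  26.7,  70.6]))] tool frame [array([-13.4,   2.9,  39. ])]
scene hook [(0.63, array([640.9, 133.8,  -2.2])), (0.49, array([582.7,  55.9,  85.2]))] tool frame [array([  6.3,  94.9, 128.3])]
scene lock_top [(0.45, array([622.9,  35.6, 147.9]))] tool frame [array([ 42.1,  -0.2, -20.7])]
scene tape_grip [(0.71, array([649.9,  22.3, 103.6]))] tool frame [array([-3.7,  0.3,  7.1])]
```

View pics/c5.png

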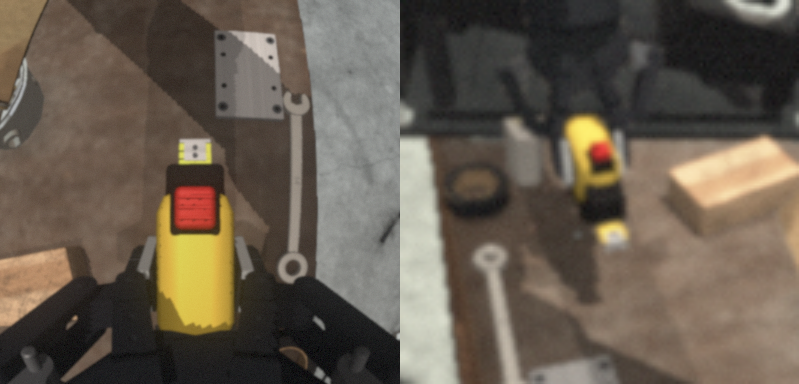

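```bash
sed -i 's/rho=20,y=-10,TX=-7.,TZ=33./rho=24.7,y=-10,TX=-8.6,TZ=35.7/' h.py
cat >> h.py <<'E'
def where(e=0,rho=24.7,TX=-8.6,TZ=35.7):
    p,r=T0(); R=r*Ro.from_euler('x',180,degrees=True)*Ro.from_euler('y',rho,degrees=True)
    print('hook',W2P(p+R.apply([64+e-TX,0,9-TZ])),'face',W2P(p+R.apply([30-TX,0,-TZ])),'zyx',(Ro.from_euler('z',PA+180,degrees=True).inv()*R).as_euler('zyx',degrees=True))
E
python3 - <<'E'
from h import *
where(); a=plan(*toolr(-60,42,0,22),vmax=13,wmax=3)
E
```

```text
hook [ 96.6 -51.9  82.3] face [130.6 -51.8  73.2] zyx [ 0.1 -0.2  0.1]
[[0.0107,0.003,0.0061,-0.01,-1.59,0.01],[0.0109,0.003,0.0058,-0.01,-1.59,0.01],[0.011,0.003,0.0055,-0.01,-1.59,0.01],[0.0112,0.003,0.0052,-0.01,-1.59,0.01],[0.0113,0.003,0.0049,-0.01,-1.59,0.01],[0.0114,0.003,0.0046,-0.01,-1.59,0.01],[0.0116,0.003,0.0043,-0.01,-1.59,0.01],[0.0117,0.003,0.004,-0.01,-1.59,0.01]]
[[0.0118,0.003,0.0036,-0.01,-1.59,0.01],[0.0119,0.003,0.0033,-0.01,-1.59,0.01],[0.012,0.003,0.003,-0.01,-1.59,0.01],[0.012,0.003,0.0026,-0.01,-1.59,0.01],[0.0121,0.003,0.0023,-0.01,-1.59,0.01],[0.0122,0.003,0.002,-0.01,-1.59,0.01]]
```

Call:
jog_arm:
  rows:
    - [0.0107, 0.003, 0.0061, 0, -1.59, 0]
    - [0.0109, 0.003, 0.0058, 0, -1.59, 0]
    - [0.011, 0.003, 0.0055, 0, -1.59, 0]
    - [0.0112, 0.003, 0.0052, 0, -1.59, 0]
    - [0.0113, 0.003, 0.0049, 0, -1.59, 0]
    - [0.0114, 0.003, 0.0046, 0, -1.59, 0]
    - [0.0116, 0.003, 0.0043, 0, -1.59, 0]
    - [0.0117, 0.003, 0.004, 0, -1.59, 0]

```text
t: 17.85
tcp_pos: [571.7, 89.8, 100.9]
tool_rot: [-180.0, -12.1, 152.3]
ft_force: [0.3, 0.4, -3.1]
grip_width: 35.5
finger_force: 60.3
```

Call:
jog_arm:
  rows:
    - [0.0118, 0.003, 0.0036, 0, -1.59, 0]
    - [0.0119, 0.003, 0.0033, 0, -1.59, 0]
    - [0.012, 0.003, 0.003, 0, -1.59, 0]
    - [0.012, 0.003, 0.0026, 0, -1.59, 0]
    - [0.0121, 0.003, 0.0023, 0, -1.59, 0]
    - [0.0122, 0.003, 0.002, 0, -1.59, 0]
    - [0, 0, 0, 0, 0, 0]
    - [0, 0, 0, 0, 0, 0]

```text
t: 18.52
tcp_pos: [514.3, 140.8, 94.5]
tool_rot: [-180.0, -2.7, 152.4]
ft_force: [0.9, 0.4, -4.1]
grip_width: 35.2
finger_force: 60.6
```

Run:
```python
from h import *
st()
for n in ('wrist','scene'):
    c=snap(n)
    for th in ('hook','plate_near_edge','plate'):
        f=find(c,n,th); print(n,th,[(x[0],W2P(x[1])) for x in f])
where(); print(np.array(manip.sense()['joint_positions']))
a=plan(*toolr(-60,25,0,22),vmax=5,wmax=2); a=plan(*toolr(-58,9,0,22),a,vmax=4,wmax=2)
```

```text
t 18.52 [514.3 140.8  94.5] [-180.    -2.7  152.4] w 35.2 F [ 0.9  0.4 -4.1] ff 60.55387258529663
wrist hook [(0.92, array([-65. , -11.4,  38.3]))]
wrist plate_near_edge [(0.75, array([-51.2,  -1.3,   9.5]))]
wrist plate []
scene hook [(0.68, array([-58.8, -14.3,  44.8]))]
scene plate_near_edge [(0.69, array([-50.8,   3.4,   7.4]))]
scene plate [(0.71, array([-0.1, -3.1, -1.6]))]
hook [-59.3 -10.4  42.3] face [-24.4 -10.3  46.8] zyx [ 0.1 22.1  0. ]
[-44.3  49.4  45.2 111.9 -52.6  45.   95.5]
[[-0.0,0.0001,0.0044,-0.01,0.02,0.02],[-0.0,0.0001,0.0044,-0.01,0.02,0.02],[-0.0,0.0001,0.0044,-0.01,0.02,0.02],[-0.0,0.0001,0.0044,-0.01,0.02,0.02]]
[[-0.0006,0.0,0.0032,0.0,0.0,0.0],[-0.0006,0.0,0.0032,0.0,0.0,0.0],[-0.0006,0.0,0.0032,0.0,0.0,0.0],[-0.0006,0.0,0.0032,0.0,0.0,0.0],[-0.0006,0.0,0.0032,0.0,0.0,0.0]]
```

Call:
jog_arm:
  rows:
    - [0, 0, 0.0044, 0, 0, 0]
    - [0, 0, 0.0044, 0, 0, 0]
    - [0, 0, 0.0044, 0, 0, 0]
    - [0, 0, 0.0044, 0, 0, 0]
    - [0, 0, 0, 0, 0, 0]
    - [0, 0, 0, 0, 0, 0]

```text
t: 19.42
tcp_pos: [514.3, 139.7, 76.4]
tool_rot: [-179.9, -2.7, 152.3]
ft_force: [-0.3, -0.2, -4.5]
grip_width: 35.7
finger_force: 60.6
```

Call:
jog_arm:
  rows:
    - [-0.0004, 0, 0.0032, 0, 0, 0]
    - [-0.0004, 0, 0.0032, 0, 0, 0]
    - [-0.0004, 0, 0.0032, 0, 0, 0]
    - [-0.0004, 0, 0.0032, 0, 0, 0]
    - [0, 0, 0.002, 0, 0, 0]
    - [0, 0, 0, 0, 0, 0]
    - [0, 0, 0, 0, 0, 0]

```text
t: 20.0
tcp_pos: [515.4, 139.3, 61.8]
tool_rot: [-180.0, -2.6, 152.3]
ft_force: [0.3, 0.1, -3.4]
grip_width: 35.2
finger_force: 60.6
```

Run:
```python
from h import *
st(); where()
for n in ('wrist','scene'):
    c=snap(n,n+'6')
    for th in ('hook','plate_near_edge'):
        f=find(c,n,th); print(n,th,[(x[0],W2P(x[1])) for x in f])
cv2.imwrite('pics/c6.png',np.hstack([cv2.resize(cv2.imread('pics/wrist6.png')[0:192,160:360],(400,384)),cv2.resize(cv2.imread('pics/scene6.png')[220:308,200:291],(397,384))]))
```

```text
t 20.0 [515.4 139.3  61.8] [-180.    -2.6  152.3] w 35.2 F [ 0.3  0.1 -3.4] ff 60.55474877357483
hook [-59.8 -10.3   9.8] face [-24.9 -10.2  14.2] zyx [ 0.1 22.1 -0. ]
wrist hook [(0.62, array([-61.8, -12.6,   9.1]))]
wrist plate_near_edge [(0.73, array([-49.8,  -3.9,   8.8]))]
scene hook [(0.52, array([-58.2, -10.1,  11.5]))]
scene plate_near_edge [(0.85, array([-47.3,   2.1,   8.7]))]
```

View pics/c6.png

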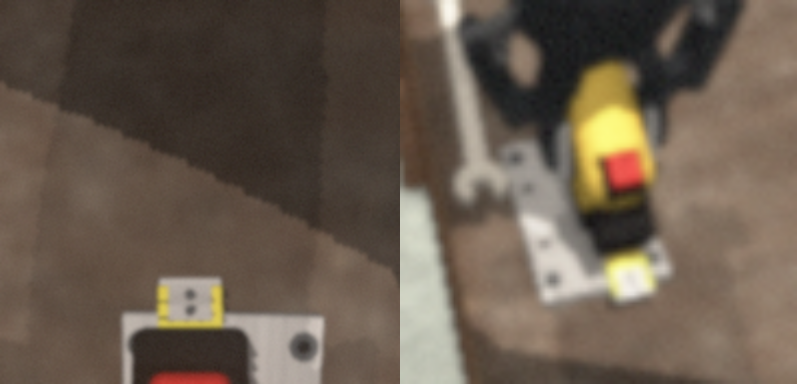

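The hook hangs beyond the near edge (left panel, (190,300), against the edge at row 320). Now lower slightly and draw back to catch it.

Run:
```python
from h import *
a=plan(*toolr(-59.8,8.3,0,22),vmax=1); a=plan(*toolr(-50,8.3,8,22),a,vmax=2.3)
```

```text
[[-0.0,-0.0001,0.0009,-0.01,0.05,0.07],[-0.0,-0.0001,0.0009,-0.01,0.05,0.07]]
[[-0.0021,0.0,-0.0005,0.0,0.0,0.0],[-0.0021,0.0,-0.0005,0.0,0.0,0.0],[-0.0021,0.0,-0.0005,0.0,0.0,0.0],[-0.0021,0.0,-0.0005,0.0,0.0,0.0],[-0.0021,0.0,-0.0005,0.0,0.0,0.0],[-0.0021,0.0,-0.0005,0.0,0.0,0.0],[-0.0021,0.0,-0.0005,0.0,0.0,0.0],[-0.0021,0.0,-0.0005,0.0,0.0,0.0]]
```

Call:
jog_arm:
  rows:
    - [0, 0, 0.0009, 0, 0, 0]
    - [0, 0, 0.0009, 0, 0, 0]
    - [0, 0, 0, 0, 0, 0]
    - [0, 0, 0, 0, 0, 0]

```text
t: 20.63
tcp_pos: [515.3, 139.4, 60.1]
tool_rot: [-180.0, -2.6, 152.3]
ft_force: [0.1, 0.3, -3.7]
grip_width: 35.4
finger_force: 60.6
```

Call:
jog_arm:
  rows:
    - [-0.0021, 0, -0.0004, 0, 0, 0]
    - [-0.0021, 0, -0.0004, 0, 0, 0]
    - [-0.0021, 0, -0.0004, 0, 0, 0]
    - [-0.0021, 0, -0.0004, 0, 0, 0]
    - [-0.0021, 0, -0.0005, 0, 0, 0]
    - [-0.0021, 0, -0.0005, 0, 0, 0]
    - [-0.0021, 0, -0.0005, 0, 0, 0]
    - [-0.0021, 0, -0.0005, 0, 0, 0]

```text
t: 21.3
tcp_pos: [530.0, 131.8, 63.0]
tool_rot: [-180.0, -2.7, 152.3]
ft_force: [-3.4, 1.3, -2.8]
grip_width: 35.5
finger_force: 60.6
```

Run:
```python
from h import *
for n in ('wrist','scene','wrist','scene'):
    c=snap(n)
    st()
    for th in ('hook','plate_near_edge'):
        f=find(c,n,th); print(n,th,[(x[0],W2P(x[1])) for x in f][:1])
where()
a=plan(*toolr(-50,8.3,34,21),vmax=4); a=plan(*toolr(-50,8.3,60,18),a,vmax=4);
a=plan(*toolr(-50,8.3,71,15),a,vmax=4);a=plan(*toolr(-50,9.5,71,0),a,vmax=4)
```

```text
t 21.35 [530.7 131.4  63.2] [-180.    -2.6  152.3] w 35.6 F [-1.6  1.4 -2.4] ff 60.620906352996826
wrist hook [(0.27, array([-27.6,  -9.5,  85.5]))]
wrist plate_near_edge [(0.96, array([-54.6,  -0.9,   9. ]))]
t 21.5 [530.4 131.5  63. ] [-180.    -2.6  152.3] w 35.3 F [-2.9  1.5 -2.6] ff 60.62555193901062
scene hook []
scene plate_near_edge [(0.64, array([-48.7,  -0.6,   9.6]))]
t 21.65 [530.3 131.6  63. ] [-180.    -2.6  152.3] w 35.7 F [-2.   2.  -1.7] ff 60.62619924545288
wrist hook []
wrist plate_near_edge [(0.72, array([-52. ,   0.1,  10. ]))]
t 21.8 [530.3 131.6  63. ] [-180.    -2.6  152.3] w 35.3 F [-2.5  1.2 -2.2] ff 60.62546968460083
scene hook [(0.57, array([-51.2, -10.4,   8.2]))]
scene plate_near_edge [(0.86, array([-47.1,   2.3,  12. ]))]
hook [-43.  -10.1  10.9] face [ -8.1 -10.   15.4] zyx [ 0.1 22.1 -0. ]
[[-0.0036,-0.0,-0.0014,-0.01,0.15,0.02],[-0.0036,-0.0,-0.0014,-0.01,0.15,0.02],[-0.0036,-0.0,-0.0014,-0.01,0.15,0.02],[-0.0036,-0.0,-0.0014,-0.01,0.15,0.02],[-0.0036,-0.0,-0.0014,-0.01,0.15,0.02],[-0.0036,-0.0,-0.0014,-0.01,0.15,0.02],[-0.0036,-0.0,-0.0014,-0.01,0.15,0.02]]
[[-0.0035,0.0,-0.0006,0.0,0.38,0.0],[-0.0035,0.0,-0.0007,0.0,0.38,0.0],[-0.0034,0.0,-0.0007,0.0,0.38,0.0],[-0.0034,0.0,-0.0007,0.0,0.38,0.0],[-0.0034,0.0,-0.0007,0.0,0.38,0.0],[-0.0034,0.0,-0.0007,0.0,0.38,0.0],[-0.0034,0.0,-0.0008,0.0,0.38,0.0],[-0.0034,0.0,-0.0008,0.0,0.38,0.0]]
[[-0.0036,0.0,0.0004,0.0,0.75,0.0],[-0.0036,0.0,0.0004,0.0,0.75,0.0],[-0.0036,0.0,0.0003,0.0,0.75,0.0],[-0.0036,0.0,0.0003,0.0,0.75,0.0]]
[[-0.0018,0.0,0.0033,0.0,1.5,0.0],[-0.0018,0.0,0.0032,0.0,1.5,0.0],[-0.0019,0.0,0.0032,0.0,1.5,0.0],[-0.002,0.0,0.0031,0.0,1.5,0.0],[-0.0021,0.0,0.0031,0.0,1.5,0.0],[-0.0022,0.0,0.003,0.0,1.5,0.0],[-0.0022,0.0,0.0029,0.0,1.5,0.0],[-0.0023,0.0,0.0029,0.0,1.5,0.0]]
[[-0.0024,0.0,0.0028,0.0,1.5,0.0],[-0.0025,0.0,0.0028,0.0,1.5,0.0]]
```

Caught: about 3 N pulls toward the hook and the case has moved past zero extension. Continuing to draw out.

Call:
jog_arm:
  rows:
    - [-0.0036, 0, -0.0014, 0, 0.15, 0]
    - [-0.0036, 0, -0.0014, 0, 0.15, 0]
    - [-0.0036, 0, -0.0014, 0, 0.15, 0]
    - [-0.0036, 0, -0.0014, 0, 0.15, 0]
    - [-0.0036, 0, -0.0014, 0, 0.15, 0]
    - [-0.0036, 0, -0.0014, 0, 0.15, 0]
    - [-0.0036, 0, -0.0014, 0, 0.15, 0]

```text
t: 22.48
tcp_pos: [553.5, 119.4, 71.5]
tool_rot: [-180.0, -3.7, 152.3]
ft_force: [-2.5, 1.7, -3.2]
grip_width: 35.2
finger_force: 60.5
```

Call:
jog_arm:
  rows:
    - [-0.0035, 0, -0.0007, 0, 0.38, 0]
    - [-0.0035, 0, -0.0007, 0, 0.38, 0]
    - [-0.0034, 0, -0.0007, 0, 0.38, 0]
    - [-0.0034, 0, -0.0007, 0, 0.38, 0]
    - [-0.0034, 0, -0.0007, 0, 0.38, 0]
    - [-0.0034, 0, -0.0007, 0, 0.38, 0]
    - [-0.0034, 0, -0.0008, 0, 0.38, 0]
    - [-0.0034, 0, -0.0008, 0, 0.38, 0]

```text
t: 23.15
tcp_pos: [578.1, 106.5, 74.8]
tool_rot: [-180.0, -6.7, 152.3]
ft_force: [-1.7, 1.9, -4.7]
grip_width: 35.4
finger_force: 60.3
```

Call:
jog_arm:
  rows:
    - [-0.0036, 0, 0.0004, 0, 0.75, 0]
    - [-0.0036, 0, 0.0004, 0, 0.75, 0]
    - [-0.0036, 0, 0.0003, 0, 0.75, 0]
    - [-0.0036, 0, 0.0003, 0, 0.75, 0]
    - [0, 0, 0, 0, 0, 0]

```text
t: 23.57
tcp_pos: [591.4, 99.2, 71.3]
tool_rot: [-180.0, -9.7, 152.3]
ft_force: [-1.3, 3.0, -3.9]
grip_width: 35.6
finger_force: 60.6
```

Run:
```python
from h import *
for n in ('wrist','scene'):
    c=snap(n,n+'7')
    st()
    for th in ('hook','plate_near_edge','tape_face','plate_far_edge'):
        f=find(c,n,th); print(n,th,[(x[0],W2P(x[1])) for x in f][:2])
where(71)
a=plan(*toolr(-50,9.5,71,0),vmax=4)
```

```text
t 23.62 [590.9  99.5  71.3] [-180.    -9.7  152.3] w 35.6 F [-2.5  2.6 -3.6] ff 60.53361475467682
wrist hook [(0.74, array([-55.8, -10.4,   4.1]))]
wrist plate_near_edge [(0.86, array([-52.3,  -0.9,   8.2]))]
wrist tape_face []
wrist plate_far_edge [(0.44, array([47.9, -9.8, 95. ]))]
t 23.87 [590.1 100.2  71.5] [-180.    -9.7  152.3] w 35.5 F [-2.2  1.9 -4.8] ff 60.34805238246918
scene hook [(0.58, array([-48.2,  -8.5,  11. ]))]
scene plate_near_edge [(0.93, array([-46.3,   2.1,  10.4]))]
scene tape_face [(0.61, array([59.4, -9.7, 31.3]))]
scene plate_far_edge [(0.76, array([51.5, -2.3,  8. ]))]
hook [-50.1 -10.1   8.5] face [53.7 -9.9 27. ] zyx [ 0.2 15.   0. ]
[[-0.0018,-0.0,0.0033,-0.01,1.5,0.01],[-0.0018,-0.0,0.0032,-0.01,1.5,0.01],[-0.0019,-0.0,0.0032,-0.01,1.5,0.01],[-0.002,-0.0,0.0031,-0.01,1.5,0.01],[-0.0021,-0.0,0.0031,-0.01,1.5,0.01],[-0.0022,-0.0,0.003,-0.01,1.5,0.01],[-0.0023,-0.0,0.003,-0.01,1.5,0.01],[-0.0023,-0.0,0.0029,-0.01,1.5,0.01]]
[[-0.0024,-0.0,0.0028,-0.01,1.5,0.01],[-0.0025,-0.0,0.0028,-0.01,1.5,0.01]]
```

Call:
jog_arm:
  rows:
    - [-0.0018, 0, 0.0033, 0, 1.5, 0]
    - [-0.0018, 0, 0.0032, 0, 1.5, 0]
    - [-0.0019, 0, 0.0032, 0, 1.5, 0]
    - [-0.002, 0, 0.0031, 0, 1.5, 0]
    - [-0.0021, 0, 0.0031, 0, 1.5, 0]
    - [-0.0022, 0, 0.003, 0, 1.5, 0]
    - [-0.0023, 0, 0.003, 0, 1.5, 0]
    - [-0.0023, 0, 0.0029, 0, 1.5, 0]

```text
t: 24.73
tcp_pos: [598.6, 95.6, 43.3]
tool_rot: [-180.0, -21.8, 152.3]
ft_force: [-2.5, 1.7, -2.8]
grip_width: 35.4
finger_force: 60.6
```

Call:
jog_arm:
  rows:
    - [-0.0024, 0, 0.0023, 0, 1.5, 0]
    - [-0.0025, 0, 0.0022, 0, 1.5, 0]
    - [0, 0, 0, 0, 0, 0]
    - [0, 0, 0, 0, 0, 0]

```text
t: 25.07
tcp_pos: [601.3, 93.7, 36.8]
tool_rot: [-179.9, -24.6, 152.3]
ft_force: [-3.1, 1.0, -4.6]
grip_width: 34.7
finger_force: 60.5
```

Run:
```python
from h import *
for n in ('wrist','scene'):
    c=snap(n,n+'8')
    st()
    for th in ('hook','plate_near_edge','tape_face','plate_far_edge','tape','lock_top'):
        f=find(c,n,th); print(n,th,[(x[0],W2P(x[1])) for x in f][:2])
where(71)
cv2.imwrite('pics/c8.png',np.hstack([cv2.imread('pics/wrist8.png')[0:384,60:460],cv2.resize(cv2.imread('pics/scene8.png')[195:308,190:308],(400,384))]))
```

```text
t 25.12 [601.2  93.9  37.1] [-179.9  -24.6  152.3] w 35.0 F [-4.   1.5 -5.2] ff 60.52273392677307
wrist hook [(0.88, array([-53.9, -13.2,   4.5]))]
wrist plate_near_edge [(0.81, array([-52.3,  -3.7,   8.5]))]
wrist tape_face []
wrist plate_far_edge [(0.76, array([47.6, -4. ,  8. ]))]
wrist tape [(0.85, array([89.6, -7.2,  1.4]))]
wrist lock_top [(0.79, array([69.4, -7.5, 70.1])), (0.57, array([88. , -6.2, -0.1]))]
t 25.47 [600.9  94.2  37.4] [-179.9  -24.7  152.3] w 35.4 F [-3.2  1.2 -5.7] ff 60.551605224609375
scene hook [(0.66, array([-50. , -10.4,  11.7]))]
scene plate_near_edge [(0.93, array([-48.1,   1.3,   8.4])), (0.55, array([95. , -7.2, -2.3]))]
scene tape_face [(0.64, array([61. , -8.7, 11.3]))]
scene plate_far_edge [(0.83, array([53.9, -1.2, 10.8])), (0.24, array([94.9, -9. , 31.2]))]
scene tape [(0.71, array([95.7, -8.1,  0.1]))]
scene lock_top [(0.38, array([66.3, -9.4, 79.1]))]
hook [-49.5 -10.4  10.5] face [ 55.5 -10.1   1.5] zyx [ 0.1 -0.   0.1]
```

View pics/c8.png

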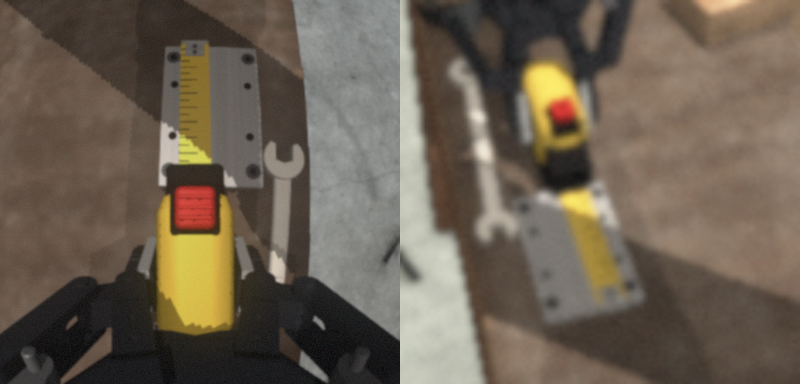

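The hook is on the near edge, the case is level and the gap to the far edge is about 6 mm. The right finger clears the spanner. Now lower to the bench.

Call:
jog_arm:
  rows:
    - [-0.0005, 0, 0.001, 0, 0, 0]
    - [0, 0, 0, 0, 0, 0]
    - [0, 0, 0, 0, 0, 0]

```text
t: 26.02
tcp_pos: [600.9, 94.5, 36.3]
tool_rot: [-180.0, -24.7, 152.3]
ft_force: [-3.9, 1.2, -4.7]
grip_width: 35.2
finger_force: 60.9
```

Call:
jog_arm:
  rows:
    - [-0.0003, 0, 0.0006, 0, 0, 0]
    - [0, 0, 0, 0, 0, 0]
    - [0, 0, 0, 0, 0, 0]

```text
t: 26.27
tcp_pos: [601.0, 94.6, 35.8]
tool_rot: [-180.0, -24.7, 152.3]
ft_force: [-4.3, 1.0, -1.1]
grip_width: 35.1
finger_force: 61.1
```

Call:
jog_arm:
  rows:
    - [0.0009, 0, 0.0004, 0, 0, 0]
    - [0.0009, 0, 0.0004, 0, 0, 0]
    - [0.0009, 0, 0.0004, 0, 0, 0]
    - [0.0009, 0, 0.0004, 0, 0, 0]
    - [0, 0, 0, 0, 0, 0]
    - [0, 0, 0, 0, 0, 0]

```text
t: 26.77
tcp_pos: [597.8, 96.3, 35.7]
tool_rot: [-180.0, -24.7, 152.3]
ft_force: [-2.1, 0.1, 1.3]
grip_width: 35.3
finger_force: 61.3
```

Call:
jog_arm:
  rows:
    - [0.0009, 0, 0.0004, 0, 0, 0]
    - [0, 0, 0, 0, 0, 0]
    - [0, 0, 0, 0, 0, 0]

```text
t: 27.02
tcp_pos: [597.0, 96.7, 35.7]
tool_rot: [-180.0, -24.7, 152.3]
ft_force: [-0.8, -0.1, 2.5]
grip_width: 35.6
finger_force: 61.5
```

Call:
jog_arm:
  rows:
    - [0.0009, 0, 0.0004, 0, 0, 0]
    - [0, 0, 0, 0, 0, 0]
    - [0, 0, 0, 0, 0, 0]

```text
t: 27.27
tcp_pos: [596.1, 97.1, 35.7]
tool_rot: [-180.0, -24.7, 152.3]
ft_force: [-0.9, -0.5, 3.6]
grip_width: 35.3
finger_force: 61.6
```

Call:
jog_arm:
  rows:
    - [0.001, 0, 0.0001, 0, 0, 0]
    - [0, 0, 0, 0, 0, 0]
    - [0, 0, 0, 0, 0, 0]

```text
t: 27.52
tcp_pos: [595.0, 97.7, 35.7]
tool_rot: [-180.0, -24.7, 152.3]
ft_force: [-0.6, 0.8, 0.4]
grip_width: 35.1
finger_force: 61.5
```

Call:
jog_arm:
  rows:
    - [0.001, 0, 0.0003, 0, 0, 0]
    - [0, 0, 0, 0, 0, 0]
    - [0, 0, 0, 0, 0, 0]

```text
t: 27.77
tcp_pos: [594.9, 97.7, 35.8]
tool_rot: [-180.0, -24.6, 152.3]
ft_force: [2.1, -0.0, -1.3]
grip_width: 35.7
finger_force: 61.4
```

Run:
```python
from h import *
for n in ('wrist','scene'):
    c=snap(n,n+'9')
    st()
    for th in ('hook','plate_near_edge','tape_face','plate_far_edge','tape'):
        f=find(c,n,th); print(n,th,[(x[0],W2P(x[1])) for x in f][:2])
where(66)
```

```text
t 27.82 [594.9  97.7  35.9] [-180.   -24.6  152.3] w 35.1 F [ 3.2 -1.4 -0.3] ff 61.39505982398987
wrist hook [(0.61, array([-56.9, -11.4,   4.2]))]
wrist plate_near_edge [(0.56, array([-48.6,  -2.7,   7.6]))]
wrist tape_face []
wrist plate_far_edge []
wrist tape [(0.86, array([80.7, -7.9, -0. ]))]
t 28.12 [594.8  97.7  35.9] [-180.   -24.6  152.3] w 35.6 F [ 3.5 -0.5 -1.1] ff 61.32901310920715
scene hook [(0.52, array([-50.4, -11.5,  10.9]))]
scene plate_near_edge [(0.68, array([-48.7,   3.7,  11.4]))]
scene tape_face [(0.55, array([54.7, -9.8,  6.2])), (0.26, array([-52.4,  -9.8,   9.5]))]
scene plate_far_edge [(0.64, array([49.5, -4.5, 12.4]))]
scene tape [(0.56, array([86.8, -5.8, -0.1])), (0.32, array([ 210.3, -204.1,    0.4]))]
hook [-51.5 -10.1   9. ] face [48.5 -9.9  0.1] zyx [0.1 0.1 0. ]
```

Snug: travel has stopped and the forward force has reversed. Letting go.

Call:
jog_arm:
  rows:
    - [0, 0, 0, 0, 0, 0]
    - [0, 0, 0, 0, 0, 0]
    - [0, 0, 0, 0, 0, 0]
    - [0, 0, 0, 0, 0, 0]
    - [0, 0, 0, 0, 0, 0]
    - [0, 0, 0, 0, 0, 0]
  claw: 0.052

```text
t: 28.87
tcp_pos: [593.8, 98.3, 36.0]
tool_rot: [-180.0, -24.7, 152.3]
ft_force: [0.5, -0.1, -0.5]
grip_width: 51.8
finger_force: 0.0
```

Run:
```python
from h import *
for n in ('wrist','scene'):
    c=snap(n,n+'10')
    st()
    for th in ('hook','plate_near_edge','tape_face','tape','lock_top'):
        f=find(c,n,th); print(n,th,[(x[0],W2P(x[1])) for x in f][:2])
p,r=T0(); down=[180,0,152.2]
up=p+r.apply([0,0,-95.]); 
a=plan(up,r,vmax=20)
lock=P2W([101-0-20-21,-10,0]); print('lock xy if seated',P2W([60,-10,0]))
b=P2W([60,-10,0])
a=plan([b[0],b[1],125],down,a,vmax=15,wmax=3.5)
```

```text
t 28.92 [593.9  98.2  36. ] [-180.   -24.7  152.3] w 51.8 F [-0.4 -0.2  0.8] ff 0.0
wrist hook []
wrist plate_near_edge [(0.73, array([-53.8,  -0.8,   7.5])), (0.45, array([ 88.6, -11.4,  25.4]))]
wrist tape_face [(0.41, array([-53.5,  -2.8,   7.6]))]
wrist tape []
wrist lock_top [(0.82, array([60.9, -6.6, 66.3]))]
t 29.22 [594.1  98.1  36. ] [-180.   -24.7  152.3] w 52.1 F [-0.1  0.5  0.1] ff 0.0
scene hook [(0.57, array([-47.9, -10.6,  10.9]))]
scene plate_near_edge [(0.89, array([-50. ,   0.2,   9.3]))]
scene tape_face [(0.84, array([54.5, -8.5,  8.3])), (0.65, array([ 1.4, -0. ,  3.6]))]
scene tape [(0.68, array([85.7, -7.8, -1.4])), (0.31, array([ 209.8, -202.4,    1.9]))]
scene lock_top [(0.38, array([62. , -8.9, 73.7]))]
[[-0.0,0.0,-0.019,0.0,0.0,0.0],[-0.0,0.0,-0.019,0.0,0.0,0.0],[-0.0,0.0,-0.019,0.0,0.0,0.0],[-0.0,0.0,-0.019,0.0,0.0,0.0],[-0.0,0.0,-0.019,0.0,0.0,0.0]]
lock xy if seated [570.7 110.2   0. ]
[[0.0076,-0.0,0.0031,-0.01,-3.09,0.02],[0.0078,-0.0,0.0027,-0.01,-3.09,0.02],[0.0079,-0.0,0.0023,-0.01,-3.09,0.02],[0.008,-0.0,0.0019,-0.01,-3.09,0.02],[0.0081,-0.0,0.0014,-0.01,-3.09,0.02],[0.0082,-0.0,0.001,-0.01,-3.09,0.02],[0.0082,-0.0,0.0006,-0.01,-3.09,0.02],[0.0083,-0.0,0.0001,-0.01,-3.09,0.02]]
```

Call:
jog_arm:
  rows:
    - [0, 0, -0.012, 0, 0, 0]
    - [0, 0, -0.019, 0, 0, 0]
    - [0, 0, -0.019, 0, 0, 0]
    - [0, 0, -0.019, 0, 0, 0]
    - [0, 0, -0.019, 0, 0, 0]
    - [0, 0, -0.007, 0, 0, 0]
    - [0, 0, 0, 0, 0, 0]

```text
t: 30.05
tcp_pos: [631.0, 78.6, 124.4]
tool_rot: [180.0, -24.5, 152.3]
ft_force: [-0.2, -0.4, -1.1]
grip_width: 52.4
finger_force: 0.0
```

Call:
jog_arm:
  rows:
    - [0.0076, 0, 0.0031, 0, -3.09, 0]
    - [0.0078, 0, 0.0027, 0, -3.09, 0]
    - [0.0079, 0, 0.0023, 0, -3.09, 0]
    - [0.008, 0, 0.0019, 0, -3.09, 0]
    - [0.0081, 0, 0.0014, 0, -3.09, 0]
    - [0.0082, 0, 0.001, 0, -3.09, 0]
    - [0.0082, 0, 0.0006, 0, -3.09, 0]
    - [0.0083, 0, 0, 0, -3.09, 0]
  claw: 0.0

```text
t: 30.72
tcp_pos: [569.5, 110.7, 124.4]
tool_rot: [-179.9, 0.1, 152.3]
ft_force: [0.1, 0.8, -0.4]
grip_width: -0.2
finger_force: 0.0
```

Call:
jog_arm:
  rows:
    - [0, 0, 0, 0, 0, 0]
    - [0, 0, 0, 0, 0, 0]
    - [0, 0, 0, 0, 0, 0]

```text
t: 30.97
tcp_pos: [571.4, 110.1, 124.9]
tool_rot: [-179.9, 0.0, 152.3]
ft_force: [-0.3, -0.3, 0.7]
grip_width: 0.1
finger_force: 0.0
```

Run:
```python
from h import *
for n in ('wrist','scene','top'):
    c=snap(n,n+'11')
    if n=='wrist': st()
    for th in ('hook','plate_near_edge','tape_face','plate_far_edge','tape','lock_top'):
        f=find(c,n,th); print(n,th,[(x[0],W2P(x[1])) for x in f][:2])
b=P2W([59,-9.5,0]); plan([b[0],b[1],96],[180,0,152.2],vmax=10)
```

```text
t 31.02 [571.8 109.6 124.9] [-179.9    0.   152.3] w 0.1 F [ 0.7 -0.6 -0.5] ff 0.0
wrist hook [(0.91, array([-52.6, -11.1,   6.6]))]
wrist plate_near_edge [(0.58, array([-54.5,  -2. ,   6.8]))]
wrist tape_face [(0.83, array([45.7, -5.9,  3.6]))]
wrist plate_far_edge [(0.6, array([46.8, -3.8,  8.8]))]
wrist tape [(0.64, array([ 80.8, -10. ,  -1.2]))]
wrist lock_top [(0.68, array([58.9, -6.9, 66.5]))]
scene hook [(0.68, array([-53.7, -11.8,  11.1]))]
scene plate_near_edge [(0.61, array([-47.8,   1.5,  10.1]))]
scene tape_face [(0.82, array([55.6, -9.1,  7.4]))]
scene plate_far_edge [(0.9, array([52.8, -2.5, 10.3]))]
scene tape [(0.97, array([86.3, -7.3, -3.1]))]
scene lock_top [(0.6, array([ 61.6, -12.6,  73.6]))]
top hook []
top plate_near_edge [(0.69, array([-47.7,  -1.4,  11.9]))]
top tape_face []
top plate_far_edge []
top tape [(0.67, array([ 205.9, -198.2,    5.1]))]
top lock_top [(0.53, array([ 203.4, -198.8,    2.8]))]
[[0.0004,0.0001,0.0097,-0.01,0.0,0.04],[0.0004,0.0001,0.0097,-0.01,0.0,0.04],[0.0004,0.0001,0.0097,-0.01,0.0,0.04]]
```

View pics/wrist11.png

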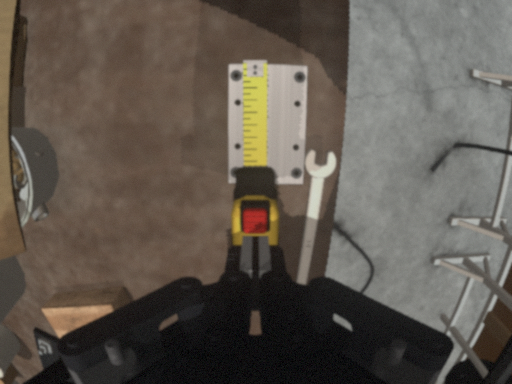

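The tape is seated with the nose over the far edge and the hook at the near edge (255,67). The fingers are in line with the lock at (256,220). Next I press it.

Call:
jog_arm:
  rows:
    - [0.0004, 0, 0.0097, 0, 0, 0]
    - [0.0004, 0, 0.0097, 0, 0, 0]
    - [0.0004, 0, 0.0097, 0, 0, 0]
    - [0, 0, 0.003, 0, 0, 0]
    - [0, 0, 0.002, 0, 0, 0]
    - [0, 0, 0, 0, 0, 0]
    - [0, 0, 0, 0, 0, 0]

```text
t: 32.6
tcp_pos: [570.0, 110.6, 90.9]
tool_rot: [-180.0, 0.0, 152.3]
ft_force: [-0.2, 0.7, 0.6]
grip_width: -0.1
finger_force: 0.0
```

Call:
jog_arm:
  rows:
    - [0, 0, 0.001, 0, 0, 0]
    - [0, 0, 0.001, 0, 0, 0]
    - [0, 0, 0, 0, 0, 0]
    - [0, 0, 0, 0, 0, 0]

```text
t: 32.93
tcp_pos: [570.0, 110.9, 89.1]
tool_rot: [-180.0, 0.0, 152.3]
ft_force: [-0.1, -0.4, -0.2]
grip_width: -0.2
finger_force: 0.0
```

Call:
jog_arm:
  rows:
    - [0, 0, 0.001, 0, 0, 0]
    - [0, 0, 0.001, 0, 0, 0]
    - [0, 0, 0.001, 0, 0, 0]
    - [0, 0, 0, 0, 0, 0]
    - [0, 0, 0, 0, 0, 0]

```text
t: 33.35
tcp_pos: [570.0, 110.8, 86.2]
tool_rot: [-180.0, 0.0, 152.3]
ft_force: [-1.0, 0.9, 4.0]
grip_width: 0.2
finger_force: 1.7
```

Call:
jog_arm:
  rows:
    - [0, 0, 0.0007, 0, 0, 0]
    - [0, 0, 0.0007, 0, 0, 0]
    - [0, 0, 0, 0, 0, 0]
    - [0, 0, 0, 0, 0, 0]

```text
t: 33.68
tcp_pos: [570.0, 110.8, 85.1]
tool_rot: [180.0, 0.0, 152.3]
ft_force: [-1.9, 0.9, 6.1]
grip_width: 0.2
finger_force: 3.0
```

Call:
jog_arm:
  rows:
    - [0, 0, 0.0007, 0, 0, 0]
    - [0, 0, 0.0005, 0, 0, 0]
    - [0, 0, 0, 0, 0, 0]
    - [0, 0, 0, 0, 0, 0]

```text
t: 34.02
tcp_pos: [570.0, 110.8, 83.9]
tool_rot: [180.0, 0.0, 152.3]
ft_force: [-1.8, -0.1, 7.3]
grip_width: 0.1
finger_force: 3.3
```

Call:
jog_arm:
  rows:
    - [0, 0, 0.0007, 0, 0, 0]
    - [0, 0, 0.0006, 0, 0, 0]
    - [0, 0, 0, 0, 0, 0]
    - [0, 0, 0, 0, 0, 0]

```text
t: 34.35
tcp_pos: [570.1, 110.8, 82.9]
tool_rot: [180.0, 0.0, 152.3]
ft_force: [-3.0, 0.7, 8.4]
grip_width: 0.2
finger_force: 4.6
```

Call:
jog_arm:
  rows:
    - [0, 0, 0.0005, 0, 0, 0]
    - [0, 0, 0.0003, 0, 0, 0]
    - [0, 0, 0, 0, 0, 0]
    - [0, 0, 0, 0, 0, 0]

```text
t: 34.68
tcp_pos: [570.1, 110.8, 82.5]
tool_rot: [180.0, 0.0, 152.3]
ft_force: [-2.3, 0.3, 12.2]
grip_width: 0.1
finger_force: 5.9
```

Call:
jog_arm:
  rows:
    - [0, 0, 0.0005, 0, 0, 0]
    - [0, 0, 0, 0, 0, 0]
    - [0, 0, 0, 0, 0, 0]

```text
t: 34.93
tcp_pos: [570.1, 110.8, 82.1]
tool_rot: [180.0, 0.0, 152.3]
ft_force: [-2.8, 0.5, 13.3]
grip_width: 0.0
finger_force: 6.4
```

Call:
jog_arm:
  rows:
    - [0, 0, 0.0004, 0, 0, 0]
    - [0, 0, 0, 0, 0, 0]
    - [0, 0, 0, 0, 0, 0]

```text
t: 35.18
tcp_pos: [570.1, 110.8, 82.0]
tool_rot: [179.9, 0.0, 152.3]
ft_force: [-3.6, 1.7, 14.6]
grip_width: 0.3
finger_force: 7.4
```

Call:
jog_arm:
  rows:
    - [0, 0, 0.0004, 0, 0, 0]
    - [0, 0, 0, 0, 0, 0]
    - [0, 0, 0, 0, 0, 0]

```text
t: 35.43
tcp_pos: [570.2, 110.8, 81.9]
tool_rot: [179.9, 0.0, 152.3]
ft_force: [-4.8, -0.0, 18.1]
grip_width: 0.1
finger_force: 8.9
```

Call:
jog_arm:
  rows:
    - [0, 0, 0.0003, 0, 0, 0]
    - [0, 0, 0, 0, 0, 0]
    - [0, 0, 0, 0, 0, 0]

```text
t: 35.68
tcp_pos: [570.1, 110.8, 81.9]
tool_rot: [179.9, 0.0, 152.3]
ft_force: [-5.2, 0.5, 20.0]
grip_width: 0.1
finger_force: 10.0
```

Call:
jog_arm:
  rows:
    - [0, 0, -0.004, 0, 0, 0]
    - [0, 0, -0.012, 0, 0, 0]
    - [0, 0, -0.018, 0, 0, 0]
    - [0, 0, -0.01, 0, 0, 0]
    - [0, 0, 0, 0, 0, 0]
  claw: 0.0

```text
t: 36.1
tcp_pos: [571.5, 110.6, 125.9]
tool_rot: [179.9, 0.2, 152.3]
ft_force: [1.3, -0.8, -0.9]
grip_width: 0.1
finger_force: 0.0
```

```bash
python3 add.py
python3 - <<'E'
from search import *
c=snap('wrist','w12')
for th in ('hook','tape','lock_top'):
    f=find(c,'wrist',th); print(th,[(x[0],W2P(x[1])) for x in f][:2])
q0=np.array(json.load(open('samples.json'))[-1][0])
P=P2W([86,-9.7,0]); Q=P2W([116,-100,0]); up=np.array([0,0,1])
for lean in (0,12,25):
  r=Ro.from_euler('z',152.2,degrees=True)*Ro.from_euler('y',-lean,degrees=True)*Ro.from_euler('x',180,degrees=True)
  way=[(P+up*122,r),(P+up*34,r),(P+up*75,r),(Q+up*75,r),(Q+up*34,r)]
  m,o=run(q0,way); print(lean,m,o[1])
lean=12;r=Ro.from_euler('z',152.2,degrees=True)*Ro.from_euler('y',-lean,degrees=True)*Ro.from_euler('x',180,degrees=True)
a=plan(P+up*122,r,vmax=9,wmax=4)
a=plan(P+up*34,r,a,vmax=13)
E
```

```text
t 36.1 [571.5 110.6 125.9] [179.9   0.2 152.3] w 0.1 F [ 1.3 -0.8 -0.9] ff 0.0
q [-41.5  48.9  47.6 105.3 -48.2  48.2  93.2]
hook [(0.61, array([-54.6,  -9.6,   3.9]))]
tape [(0.63, array([76.6, -8. ,  1.1]))]
lock_top [(0.85, array([ 58.5, -10.2,  66.5]))]
0 7.435179390974341 [-35.7  56.8  40.8 103.8 -55.   41.8  98.7]
12 13.119170783187045 [-30.2  60.1  40.6  94.2 -49.9  58.1  95.2]
25 16.402176451003882 [-23.8  64.6  38.4  83.  -46.5  74.4  92.1]
[[-0.0069,0.0,0.0002,-0.02,2.99,0.03],[-0.0069,0.0,-0.0001,-0.02,2.99,0.03],[-0.0069,0.0,-0.0005,-0.02,2.99,0.03],[-0.0068,0.0,-0.0009,-0.02,2.99,0.03]]
[[-0.0026,-0.0,0.0123,0.0,0.0,0.0],[-0.0026,-0.0,0.0123,0.0,0.0,0.0],[-0.0026,-0.0,0.0123,0.0,0.0,0.0],[-0.0026,-0.0,0.0123,0.0,0.0,0.0],[-0.0026,-0.0,0.0123,0.0,0.0,0.0],[-0.0026,-0.0,0.0123,0.0,0.0,0.0],[-0.0026,-0.0,0.0123,0.0,0.0,0.0]]
```

Call:
jog_arm:
  rows:
    - [-0.0069, 0, 0, 0, 3, 0]
    - [-0.0069, 0, 0, 0, 3, 0]
    - [-0.0069, 0, -0.0005, 0, 3, 0]
    - [-0.0068, 0, -0.0009, 0, 3, 0]
    - [0, 0, 0, 0, 0, 0]
    - [0, 0, 0, 0, 0, 0]
    - [0, 0, 0, 0, 0, 0]
  claw: 0.054

```text
t: 36.88
tcp_pos: [593.3, 98.4, 122.1]
tool_rot: [-179.9, -12.1, 152.3]
ft_force: [0.4, -0.4, -0.3]
grip_width: 54.2
finger_force: 0.0
```

Call:
jog_arm:
  rows:
    - [-0.0026, 0, 0.0123, 0, 0, 0]
    - [-0.0026, 0, 0.0123, 0, 0, 0]
    - [-0.0026, 0, 0.0123, 0, 0, 0]
    - [-0.0026, 0, 0.0123, 0, 0, 0]
    - [0, 0, 0, 0, 0, 0]
    - [0, 0, 0, 0, 0, 0]

```text
t: 37.38
tcp_pos: [593.3, 98.1, 71.3]
tool_rot: [-179.9, -12.1, 152.3]
ft_force: [-0.5, -0.9, 0.3]
grip_width: 54.1
finger_force: 0.0
```

Call:
jog_arm:
  rows:
    - [-0.0026, 0, 0.0123, 0, 0, 0]
    - [-0.0026, 0, 0.0123, 0, 0, 0]
    - [-0.0026, 0, 0.0123, 0, 0, 0]
    - [0, 0, 0, 0, 0, 0]
    - [0, 0, 0, 0, 0, 0]

```text
t: 37.8
tcp_pos: [593.4, 98.0, 33.7]
tool_rot: [-179.9, -12.1, 152.3]
ft_force: [0.4, -0.9, 0.1]
grip_width: 54.2
finger_force: 0.0
```

Call:
jog_arm:
  rows:
    - [0, 0, 0, 0, 0, 0]
    - [0, 0, 0, 0, 0, 0]
    - [0, 0, 0, 0, 0, 0]
    - [0, 0, 0, 0, 0, 0]
    - [0, 0, 0, 0, 0, 0]
    - [0, 0, 0, 0, 0, 0]
  claw: 0.02

```text
t: 38.3
tcp_pos: [594.6, 97.7, 35.3]
tool_rot: [-180.0, -11.9, 152.3]
ft_force: [0.5, -0.7, 0.9]
grip_width: 35.1
finger_force: 60.7
```

Call:
jog_arm:
  rows:
    - [0.0004, 0, -0.002, 0, 0, 0]
    - [0.0008, 0, -0.004, 0, 0, 0]
    - [0.0012, 0, -0.006, 0, 0, 0]
    - [0.002, 0, -0.01, 0, 0, 0]
    - [0.0025, 0, -0.012, 0, 0, 0]
    - [0.0021, 0, -0.01, 0, 0, 0]
    - [0, 0, 0, 0, 0, 0]
    - [0, 0, 0, 0, 0, 0]

```text
t: 38.97
tcp_pos: [595.1, 98.1, 81.0]
tool_rot: [180.0, -11.9, 152.4]
ft_force: [-0.3, 0.8, -4.6]
grip_width: 35.4
finger_force: 60.4
```

Run:
```python
from h import *
st(); p,r=T0()
for n in ('wrist','scene'):
    c=snap(n,n+'13')
    for th in ('hook','tape','lock_top'):
        f=find(c,n,th); print(n,th,[(x[0],W2P(x[1])) for x in f][:1])
Q=P2W([116,-100,0]); Q[2]=p[2]; a=plan(Q,r,vmax=12); Q[2]=40;plan(Q,r,a,vmax=8)
```

```text
t 38.97 [595.1  98.1  81. ] [180.  -11.9 152.4] w 35.4 F [-0.3  0.8 -4.6] ff 60.37803411483765
wrist hook [(0.57, array([-51.9, -11. ,  48.4]))]
wrist tape [(0.87, array([81.3, -7.8, 45.8]))]
wrist lock_top [(0.95, array([ 58.8,  -8.3, 107.9]))]
scene hook [(0.59, array([-51.1, -11.3,  55.7]))]
scene tape [(0.8, array([85.8, -7.4, 41.8]))]
scene lock_top [(0.44, array([ 61.8, -11.1, 113.1]))]
[[-0.0035,-0.0113,-0.0009,-0.01,-0.01,0.0],[-0.0035,-0.0113,-0.0009,-0.01,-0.01,0.0],[-0.0035,-0.0113,-0.0009,-0.01,-0.01,0.0],[-0.0035,-0.0113,-0.0009,-0.01,-0.01,0.0],[-0.0035,-0.0113,-0.0009,-0.01,-0.01,0.0],[-0.0035,-0.0113,-0.0009,-0.01,-0.01,0.0],[-0.0035,-0.0113,-0.001,-0.01,-0.01,0.0],[-0.0035,-0.0113,-0.001,-0.01,-0.01,0.0]]
[[-0.0014,-0.0,0.0067,0.0,0.0,0.0],[-0.0014,-0.0,0.0067,0.0,0.0,0.0],[-0.0014,-0.0,0.0067,0.0,0.0,0.0],[-0.0014,-0.0,0.0067,0.0,0.0,0.0],[-0.0014,-0.0,0.0067,0.0,0.0,0.0],[-0.0014,-0.0,0.0067,0.0,0.0,0.0]]
```

The blade held its length while lifting. Carrying it clear.

Call:
jog_arm:
  rows:
    - [-0.0035, -0.0113, -0.0009, 0, 0, 0]
    - [-0.0035, -0.0113, -0.0009, 0, 0, 0]
    - [-0.0035, -0.0113, -0.0009, 0, 0, 0]
    - [-0.0035, -0.0113, -0.0009, 0, 0, 0]
    - [-0.0035, -0.0113, -0.0009, 0, 0, 0]
    - [-0.0035, -0.0113, -0.0009, 0, 0, 0]
    - [-0.0035, -0.0113, -0.0009, 0, 0, 0]
    - [-0.0035, -0.0113, -0.0009, 0, 0, 0]

```text
t: 40.03
tcp_pos: [577.9, 3.0, 81.2]
tool_rot: [-180.0, -12.0, 152.3]
ft_force: [0.6, -0.7, -3.6]
grip_width: 35.4
finger_force: 60.5
```

Call:
jog_arm:
  rows:
    - [0, 0, 0, 0, 0, 0]
    - [-0.0014, 0, 0.0067, 0, 0, 0]
    - [-0.0014, 0, 0.0067, 0, 0, 0]
    - [-0.0014, 0, 0.0067, 0, 0, 0]
    - [-0.0014, 0, 0.0067, 0, 0, 0]
    - [-0.0014, 0, 0.0067, 0, 0, 0]
    - [-0.0014, 0, 0.0067, 0, 0, 0]
    - [0, 0, 0, 0, 0, 0]

```text
t: 40.7
tcp_pos: [577.0, 5.0, 38.2]
tool_rot: [-179.9, -12.1, 152.3]
ft_force: [-0.1, -0.0, -3.6]
grip_width: 35.4
finger_force: 60.6
```

Call:
jog_arm:
  rows:
    - [-0.0004, 0, 0.002, 0, 0, 0]
    - [-0.0002, 0, 0.001, 0, 0, 0]
    - [0, 0, 0, 0, 0, 0]
    - [0, 0, 0, 0, 0, 0]

```text
t: 41.03
tcp_pos: [578.2, 4.4, 37.2]
tool_rot: [-180.0, -12.0, 152.3]
ft_force: [-0.4, -0.8, -4.3]
grip_width: 35.7
finger_force: 60.6
```

Call:
jog_arm:
  rows:
    - [-0.0002, 0, 0.001, 0, 0, 0]
    - [0, 0, 0, 0, 0, 0]
    - [0, 0, 0, 0, 0, 0]

```text
t: 41.28
tcp_pos: [578.0, 4.5, 36.1]
tool_rot: [-180.0, -12.0, 152.3]
ft_force: [0.7, 0.2, -4.1]
grip_width: 35.3
finger_force: 60.6
```

Call:
jog_arm:
  rows:
    - [-0.0002, 0, 0.001, 0, 0, 0]
    - [0, 0, 0, 0, 0, 0]
    - [0, 0, 0, 0, 0, 0]

```text
t: 41.53
tcp_pos: [578.2, 4.4, 35.3]
tool_rot: [-180.0, -12.0, 152.3]
ft_force: [-0.1, 0.4, 0.7]
grip_width: 35.7
finger_force: 60.8
```

On the bench. Release and rise.

Call:
jog_arm:
  rows:
    - [0, 0, 0, 0, 0, 0]
    - [0, 0, 0, 0, 0, 0]
    - [0, 0, 0, 0, 0, 0]
    - [0, 0, 0, 0, 0, 0]
    - [0, 0, 0, 0, 0, 0]
  claw: 0.056

```text
t: 41.95
tcp_pos: [578.0, 4.5, 34.9]
tool_rot: [-180.0, -12.0, 152.3]
ft_force: [-0.5, 0.6, 1.2]
grip_width: 56.4
finger_force: 0.0
```

Call:
jog_arm:
  rows:
    - [0.002, 0, -0.01, 0, 0, 0]
    - [0.003, 0, -0.015, 0, 0, 0]
    - [0.004, 0, -0.02, 0, 0, 0]
    - [0.004, 0, -0.02, 0, 0, 0]
    - [0.004, 0, -0.02, 0, 0, 0]
    - [0.002, 0, -0.01, 0, 0, 0]
    - [0, 0, 0, 0, 0, 0]
    - [0, 0, 0, 0, 0, 0]

```text
t: 42.62
tcp_pos: [579.3, 4.1, 132.5]
tool_rot: [180.0, -11.9, 152.3]
ft_force: [0.2, -0.2, -1.0]
grip_width: 56.0
finger_force: 0.0
```

Run:
```python
from h import *
st()
for n in ('wrist','scene'):
    c=snap(n,n+'14'); d={}
    for th in ('hook','tape','tape_face','lock_top'):
        f=find(c,n,th); print(n,th,[(x[0],W2P(x[1])) for x in f][:1])
```

```text
t 42.62 [579.3   4.1 132.5] [180.  -11.9 152.3] w 56.0 F [ 0.2 -0.2 -1. ] ff 0.0
wrist hook [(0.67, array([ -23.1, -102.6,    2.4]))]
wrist tape [(0.81, array([108.8, -99. ,   1. ]))]
wrist tape_face []
wrist lock_top [(0.64, array([ 91.3, -99.1,  64.2]))]
scene hook [(0.57, array([-22. , -99.2,   9.4]))]
scene tape []
scene tape_face [(0.93, array([  85.7, -102.5,    6.7]))]
scene lock_top [(0.48, array([  92. , -101.8,   71.3]))]
```

View pics/wrist14.png

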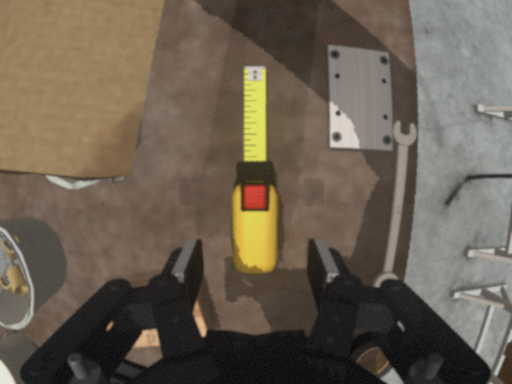

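The tape stands clear of the plate with its blade still out: hook at (255,73), case at (256,225), plate at (360,98). Handing in.

```bash
python3 -c "
from bench import hand_in
print(hand_in())"
```

```text
the job is handed in; nothing more can be done
None
```

I handed the job in at about 43 s. The hook caught, the case sat snug and was let go, and the lock went to its stop at about 20 N. The tape now stands about 100 mm to the side of the plate with the blade at about the plate's length. I have no verdict: `hand_in()` returned none, and I judged the lock and blade from force, travel and camera because neither can be read directly.

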